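Line the canisters up by height on the balcony shelf and wedge the row tight

TASK

A windy night is coming: stand the four lidded canisters on the ribbed grey shelf in a straight row close up to its back rail, tallest against the cheek at the hanger-hook end and stepping down in height so that the shortest stands nearest the light switch. Close the row up, then drive the wooden wedge, lying on its side as it does now, thin end first into the gap left between the shortest canister and the cheek at the switch end until the whole row is locked tight. Knock no canister over, and leave the spray bottle, scrub brush and peg box where they are.

Things in the scene. Friction and masses are not known exactly. Their poses are not given: they have to be found in the camera images.
- can_blue_mid (a point): the tallest canister: round white plastic canister with a blue screw lid and a blue band near its foot, straight-sided (the lid is as wide as the body), 52 mm in diameter, 155 mm tall, part full, 0.08 to 0.24 kg. Stands upright on the ledge. Point: its centre, 77.5 mm above its underside; z along its axis.
- can_green_mid (a point): the second tallest canister: round white plastic canister with a green screw lid and a green band near its foot, straight-sided (the lid is as wide as the body), 52 mm in diameter, 130 mm tall, part full, 0.08 to 0.24 kg. Stands upright on the ledge. Point: its centre, 65 mm above its underside; z along its axis.
- can_yellow_mid (a point): the third tallest canister: round white plastic canister with a yellow screw lid and a yellow band near its foot, straight-sided (the lid is as wide as the body), 52 mm in diameter, 105 mm tall, part full, 0.08 to 0.24 kg. Stands upright on the ledge. Point: its centre, 52.5 mm above its underside; z along its axis.
- can_red_mid (a point): the shortest canister: round white plastic canister with a red screw lid and a red band near its foot, straight-sided (the lid is as wide as the body), 52 mm in diameter, 80 mm tall, part full, 0.08 to 0.24 kg. Stands upright on the ledge. Point: its centre, 40 mm above its underside; z along its axis.
- wedge_mid (a point): brown wooden wedge, 156 mm long, 28 mm high, 0.11 kg, lying on its side, so it tapers in plan. Point: middle of its length, half-way up; x along its centreline to the thin end. Butt, x -78 to -18 mm: parallel sides 30 mm apart (grip here, across y). From x -18 to +78 it narrows evenly from 30 to 6 mm; each sloping side is 0.124 rad off the centreline.
- shelf: ribbed grey plastic shelf, fixed. Origin mid-row on the ledge; x to its back, y along the row. Floor 20 mm up, x -75 to +80 mm. Cheeks 55 mm high, x -18 to +44, inner faces y +-116: the row (208 mm, centres near x 0) leaves a 24 mm gap. Back rail bar: front x +29, 32-40 mm above floor, wedge passes under. Front lip 12 mm high, x -43 to -38, |y| < 70; wedge enters beside it, pushed with 5-20 N.
- switch_top (a point): light switch: white box 75 x 60 mm, 45 mm high, grey top plate and small black toggle (tip 73 mm up), fixed just outside one end of the shelf. Point: centre of the top plate, 48 mm above the ledge. The white hanger hook, 118 mm high on a 75 x 45 mm foot, stands at the other end, mirrored (same x, opposite y in the shelf's frame). The two swap ends from start to start.
- spray_mid (a point): orange spray bottle with white trigger head, 76 mm in diameter, 211 mm tall, standing, loose. Point: on its axis, 105 mm up. Not to be moved.
- brush_mid (a point): black scrub brush with a bow handle, 150 x 56 mm, 70 mm high, lying on the ledge, loose. Point: 35 mm up at its centre, x along its length. Not to be moved.
- peg_box_mid (a point): bamboo peg box with sliding lid, 190 x 90 mm, 68 mm high, loose. Point: its centre, x along its length. Not to be moved.
There are look-alikes about, which are no part of the job. What is shaped like the part that bears wedge_mid but turquoise or white is not meant. What is shaped like the part that bears can_blue_mid but red is not meant.

How it is judged:
On the way, in this order (a step that is already met when the one before it is completed fails the run):
1. the four canisters stand upright on the shelf floor in order of height, tallest at the hook end, shortest at the switch end, let go (((y of switch_top in the frame of shelf above 0 m and y of can_blue_mid in the frame of shelf between -0.096 and -0.07 m and y of can_green_mid in the frame of shelf between -0.044 and -0.018 m and y of can_yellow_mid in the frame of shelf between 0.008 and 0.034 m and y of can_red_mid in the frame of shelf between 0.06 and 0.086 m) or (y of switch_top in the frame of shelf below 0 m and y of can_blue_mid in the frame of shelf between 0.07 and 0.096 m and y of can_green_mid in the frame of shelf between 0.018 and 0.044 m and y of can_yellow_mid in the frame of shelf between -0.034 and -0.008 m and y of can_red_mid in the frame of shelf between -0.086 and -0.06 m)) and x of can_blue_mid in the frame of shelf between -0.02 and 0.012 m and angle between each of can_blue_mid, can_green_mid, can_yellow_mid, can_red_mid's own z axis and vertical below 0.08 rad and linear speed of each of can_blue, can_green, can_yellow, can_red below 0.02 m/s and z of can_blue_mid in the frame of shelf between 0.0925 and 0.1025 m and x of can_green_mid in the frame of shelf between -0.02 and 0.012 m and z of can_green_mid in the frame of shelf between 0.08 and 0.09 m and x of can_yellow_mid in the frame of shelf between -0.02 and 0.012 m and z of can_yellow_mid in the frame of shelf between 0.0675 and 0.0775 m and x of can_red_mid in the frame of shelf between -0.02 and 0.012 m and z of can_red_mid in the frame of shelf between 0.055 and 0.065 m and contact force between the fingers and can_blue below 0.2 N and contact force between the fingers and can_green below 0.2 N and contact force between the fingers and can_yellow below 0.2 N and contact force between the fingers and can_red below 0.2 N), for 0.2 s.
2. the wedge is driven into the gap at the switch end and presses on the shortest canister, the row closed up (((y of switch_top in the frame of shelf above 0 m and y of can_blue_mid in the frame of shelf between -0.096 and -0.083 m and y of can_green_mid in the frame of shelf between -0.044 and -0.031 m and y of can_yellow_mid in the frame of shelf between 0.008 and 0.021 m and y of can_red_mid in the frame of shelf between 0.06 and 0.073 m and y of wedge_mid in the frame of shelf between 0.094 and 0.114 m) or (y of switch_top in the frame of shelf below 0 m and y of can_blue_mid in the frame of shelf between 0.083 and 0.096 m and y of can_green_mid in the frame of shelf between 0.031 and 0.044 m and y of can_yellow_mid in the frame of shelf between -0.021 and -0.008 m and y of can_red_mid in the frame of shelf between -0.073 and -0.06 m and y of wedge_mid in the frame of shelf between -0.114 and -0.094 m)) and x of can_blue_mid in the frame of shelf between -0.02 and 0.012 m and angle between each of can_blue_mid, can_green_mid, can_yellow_mid, can_red_mid's own z axis and vertical below 0.08 rad and linear speed of each of can_blue, can_green, can_yellow, can_red, wedge below 0.02 m/s and z of can_blue_mid in the frame of shelf between 0.0925 and 0.1025 m and x of can_green_mid in the frame of shelf between -0.02 and 0.012 m and z of can_green_mid in the frame of shelf between 0.08 and 0.09 m and x of can_yellow_mid in the frame of shelf between -0.02 and 0.012 m and z of can_yellow_mid in the frame of shelf between 0.0675 and 0.0775 m and x of can_red_mid in the frame of shelf between -0.02 and 0.012 m and z of can_red_mid in the frame of shelf between 0.055 and 0.065 m and contact force between wedge and can_red above 0.5 N and angle between the x axis of wedge_mid and the x axis of shelf, either way round below 0.3 rad and x of wedge_mid in the frame of shelf between -0.045 and 0.03 m and z of wedge_mid in the frame of shelf between 0.029 and 0.042 m), for 0.2 s.
At the end, for the whole second after the job is handed in: Canisters upright on the shelf by height, tallest at the hook end, each within 7 mm of its place in a tight row (20 mm front to back); wedge flat in the switch-end gap, its middle within 45 mm of the row line, pressing the shortest canister with over 0.5 N; all let go and at rest (all of step 2); the robot touches nothing.
It fails at once if a canister is knocked over (angle between any of can_blue_mid, can_green_mid, can_yellow_mid, can_red_mid's own z axis and vertical above 0.6 rad).
It fails at once if the spray bottle is moved by more than 20 mm (distance of spray_mid from where it was at the start of the episode above 0.02 m).
It fails at once if the scrub brush is moved by more than 20 mm (distance of brush_mid from where it was at the start of the episode above 0.02 m).
It fails at once if the peg box is moved by more than 20 mm (distance of peg_box_mid from where it was at the start of the episode above 0.02 m).
It also fails if it takes over 138 s, if anything falls off the work surface, if the arm or the gripper's body presses on something with over 40 N, if the wrist force passes 120 N, or if a joint passes its speed limit or range.

ROBOT

A 6-joint arm with a two-finger parallel gripper is mounted at the origin on the work surface. World frame = base frame: x ahead of the robot, y to its left, z up, the work surface at z = 0. Lengths are in m, angles in rad, forces in N, time in s.
With the tool pointing down it reaches from about 0.3 to 0.875 m from the base axis. Payload 6.4 kg.
Tool frame: the origin (TCP) lies midway between the tips of the shut fingers; the grasp point (between the pads) lies 19 mm behind it; z points along the fingers, x is the direction in which the jaws open and shut, and the axes are right-handed (so a half turn about z gives the same grasp; the last joint's range is limited). The gripper opens to 85 mm and grips with 20 to 120 N. Pads are 22 mm wide; open, the fingers measure 114 mm over their backs; the gripper's body (76 mm by 85 mm) begins 54 mm behind the grasp point. The pads swing forward as they close: fully open they stand 13 mm farther back than shut.
Start: joints at [1.078, 0.181, 1.607, -0, 1.354, -0.206], TCP at [0.163, 0.552, 0.196] pointing down, gripper open.
Joint ranges: [-2.99, 2.99], [-0.89, 2.07], [0.3, 2.58], [-1.14, 4.28], [0, 2.63], [-3.12, 3.12]. Speed limits (rad/s): [2.57, 2.57, 3.01, 3.14, 3.14, 3.14].

INTERFACE

Orientations are given as a rotation vector (axis times angle).
In Python, from workcell import read_state, snapshot, close_job gives the robot as it stands.
- The arm moves only by the tool apply_moves, never from a script. Its argument "motion" is one flat list of numbers, 4 for each row, row after row: the shift along the tool's x, y, z in mm, then the turn about the tool's z in degrees. In form: [x, y, z, spin, x, y, z, spin, ...]. A call has 1 to 12 rows; each row is the pose to reach, as a shift and turn from the pose measured when the call began, along the tool's axes at that moment; what a row does not reach only later rows make up. A row lasts 1/8 s, in which the tool goes at most 62.5 mm and 10.7 degrees, less where a joint would pass 70% of its speed; a pose out of reach is approached as far as the arm can. A call with a gripper value outside its range is refused whole. "fingers" is the finger opening in mm, from 0 to 85.4, set as the call begins (left out, the last holds). The fingers move at their own pace and stop on an object; "grip_force" is the grip in N (left out, the last holds). Time passes only in rows, so rows that repeat a pose let the fingers close. It gives the time, the measured TCP pose, the force and the opening at its end, in the units of the state.
- read_state(): the state, without advancing time (a new reading comes with each control period).
- snapshot(name): name is "scene" or "top"; returns a dict with "image" (480x640x3 uint8, red, green, blue), "fx", "fy", "cx", "cy" (pixels), "R" (3x3) and "t" (3): a world point X has camera coordinates R X + t. Camera axes: x right, y down, z forward; pixel columns grow to the right and rows downward; lengths in m; the calibration is good to about 2 mm. A picture is of the moment at which its call begins. There is no depth.
- close_job(): hands the job in, once; it reports no verdict.
The state is a dict: "clock": time; "joint_pos": joint angles; "joint_vel": joint speeds; "tau": joint torques, N m; "eef_pos": TCP position; "tool_rot": TCP orientation; "force": force on the tool from outside, world axes, zero at the start; "ft_torque": the same for the moment, N m; "gripper_width": opening from 0.0 (shut) to 1.0 (fully open).
Only numpy, scipy, OpenCV 4.12 (cv2) and the standard library are available. Lean on these libraries where they do the work, as an engineer would, in place of code of your own. Each camera call takes 0.05 s, during which the arm holds its last target. There are 200 camera calls.

## Working session

There is one attempt and no reset: what is moved stays moved. The work goes in short steps, Python scripts to look and compute and a tool call to move; the robot and the scene stay as the last step left them, time stands still between calls to the robot, and variables do not carry over. Pictures are saved under pics/ and viewed, about 12 in all and at most 16, crops included, and the job is handed in when it is done.

Besides the shell and the picture viewer there is one more tool, called after "Call:" by a JSON object that holds its "method" and its "body", one argument or row to a line. apply_moves: Moves the arm, as the interface text tells. Its arguments: {"type":"object","properties":{"motion":{"type":"array","items":{"type":"number"}},"fingers":{"type":"number"},"grip_force":{"type":"number"}},"required":["motion"]}

```bash
mkdir -p pics; ls; cat > h.py <<'E'
import numpy as np, cv2
from workcell import read_state, snapshot, close_job
def shot(name,fn):
    s=snapshot(name); cv2.imwrite('pics/'+fn,cv2.cvtColor(s['image'],cv2.COLOR_RGB2BGR)); 
    np.savez('pics/'+fn+'.npz',**{k:np.array(v) for k,v in s.items()}); return s
def load(fn): return dict(np.load('pics/'+fn+'.npz'))
def proj(s,X):
    c=np.atleast_2d(X)@s['R'].T+s['t']; return np.c_[s['fx']*c[:,0]/c[:,2]+s['cx'],s['fy']*c[:,1]/c[:,2]+s['cy']]
def ray(s,u,v,z):
    d=s['R'].T@np.array([(u-s['cx'])/s['fx'],(v-s['cy'])/s['fy'],1.]); o=-s['R'].T@s['t']
    return o+d*(z-o[2])/d[2]
E
python3 - <<'E'
from h import *
for n in('top','scene'):
    s=shot(n,n+'0.png'); print(n,s['fx'],s['cx'],s['cy'],-s['R'].T@s['t'],np.round(s['R'],3).tolist())
print(read_state())
E
```

```text
pics
top 574.1621067382623 316.80565091916293 247.36025744471797 [0.40438328 0.03682199 1.46537951] [[-0.016, -1.0, 0.003], [-0.996, 0.016, -0.083], [0.083, -0.004, -0.997]]
scene 509.21865107778694 318.12467911235353 244.01935020418668 [ 1.32081151 -0.87207913  0.98310072] [[0.738, 0.675, -0.003], [0.397, -0.438, -0.807], [-0.546, 0.593, -0.591]]
{'clock': 0.1, 'joint_pos': array([ 1.07768783e+00,  1.81472728e-01,  1.60792356e+00, -6.72762975e-06,
        1.35380150e+00, -2.06334261e-01]), 'joint_vel': array([-0.00013665, -0.00140589, -0.00181227, -0.00093056, -0.00204685,
        0.00114779]), 'tau': array([ 1.18243333e-04, -4.45873904e+01, -3.52239668e+01, -3.42954709e-04,
        4.00878271e-03, -2.41659620e-05]), 'eef_pos': array([0.16237747, 0.55101175, 0.19526341]), 'tool_rot': array([ 2.51553070e+00,  1.88080070e+00, -2.28096576e-03]), 'force': array([ 0.62316412, -1.11406842, -0.35260352]), 'ft_torque': array([-0.00634213, -0.01310445,  0.00652517]), 'gripper_width': 1.0040549599407567}
```

View pics/top0.png

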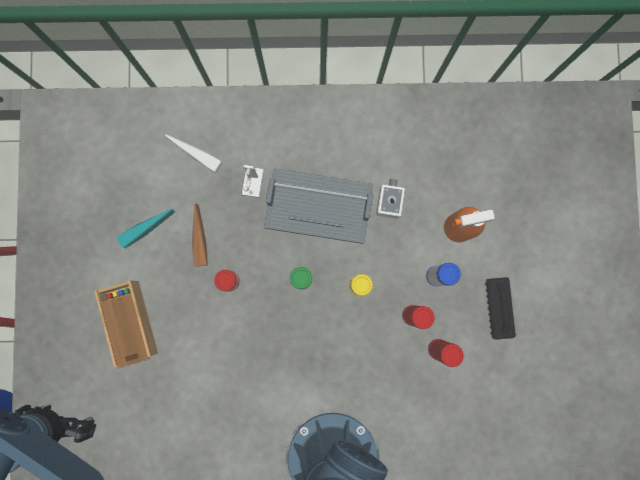

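View pics/scene0.png

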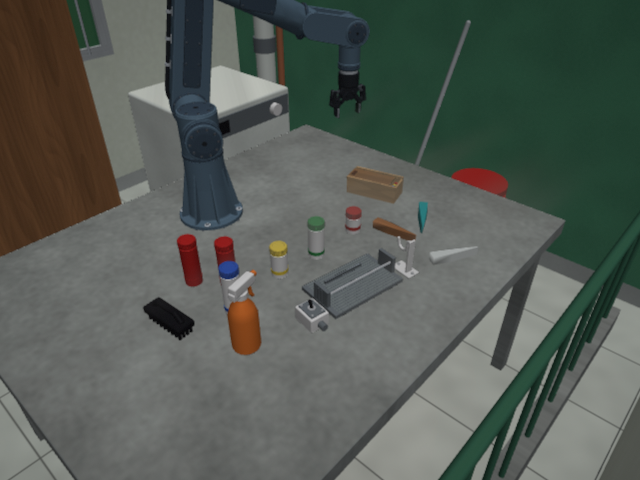

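Both pictures agree. The hook is at the left end of the shelf (+y, top 252,180) and the switch at the right (392,200). The cans in the top view are red (227,281), green (301,278), yellow (362,285) and blue (448,274). The wedge is at (199,235), thin end pointing away. The tall red cans and the turquoise and white wedges are decoys.

```bash
python3 - <<'E'
from h import *
s=load('top0.png'); im=s['image'].astype(int)
hsv=cv2.cvtColor(s['image'],cv2.COLOR_RGB2HSV)
H=[('red',227,281,.080,lambda h:(h<8)|(h>172)),('green',301,278,.130,lambda h:(h>50)&(h<90)),('yellow',362,285,.105,lambda h:(h>20)&(h<35)),('blue',448,274,.155,lambda h:(h>100)&(h<130))]
for n,u,v,z,f in H:
    m=np.zeros((480,640),np.uint8); w=18
    m[v-w:v+w,u-w:u+w]=(f(hsv[...,0].astype(int))&(hsv[...,1]>120))[v-w:v+w,u-w:u+w]
    k,l,st,c=cv2.connectedComponentsWithStats(m); i=1+np.argmax(st[1:,4])
    (cx,cy),r=cv2.minEnclosingCircle(np.argwhere(l==i)[:,::-1].astype(np.float32))
    print(n,st[i],c[i],cx,cy,r,'cent',ray(s,*c[i],z-.003)[:2].round(4),'circ',ray(s,cx,cy,z-.003)[:2].round(4), 'expected r px',.026*s['fx']/(1.465-z))
# wedge
m=np.zeros((480,640),np.uint8); h=hsv.astype(int)
m[200:270,185:215]=((h[...,0]>5)&(h[...,0]<20)&(h[...,1]>90))[200:270,185:215]
p=np.argwhere(m)[:,::-1].astype(np.float32); R=cv2.minAreaRect(p); print(R,len(p))
P=np.array([ray(s,*q,.028)[:2] for q in p]); c=P.mean(0); u,sv,vt=np.linalg.svd(P-c); t=(P-c)@vt[0]
print('wedge c',c,'dir',vt[0],t.min(),t.max()); 
for a in np.linspace(t.min(),t.max(),9): 
    q=(P-c)[abs(t-a)<.008]@vt[1]; print(round(a,3),q.min().round(4),q.max().round(4))
c=s['image'][160:250,235:410]; cv2.imwrite('pics/crop1.png',cv2.cvtColor(cv2.resize(c,None,fx=4.5,fy=4.5,interpolation=cv2.INTER_CUBIC),cv2.COLOR_RGB2BGR))
E
```

```text
red [215 270  21  21 352] [224.93181818 279.88352273] 224.87387084960938 279.8558654785156 10.631962776184082 cent [0.4442 0.254 ] circ [0.4443 0.2541] expected r px 10.778494422523336
green [291 267  21  21 320] [300.65625 277.44375] 300.7272644042969 277.3295593261719 10.407743453979492 cent [0.4457 0.0699] circ [0.446  0.0697] expected r px 11.182183352205858
yellow [351 274  22  22 373] [361.29490617 284.49597855] 361.23944091796875 284.1901550292969 11.121466636657715 cent [ 0.4275 -0.073 ] circ [ 0.4282 -0.0729] expected r px 10.97662851117266
blue [438 263  23  22 396] [448.66161616 273.48737374] 448.6797790527344 273.1741638183594 11.466617584228516 cent [ 0.4486 -0.2695] circ [ 0.4493 -0.2695] expected r px 11.39558379785864
((197.50411987304688, 234.5450897216797), (61.29269790649414, 12.493931770324707), 84.80557250976562) 528
wedge c [0.54248525 0.32874343] dir [-0.9965513  -0.08297896] -0.09616224625834581 0.05907385302096807
-0.096 -0.0025 0.0006
-0.077 -0.004 0.0045
-0.057 -0.007 0.0062
-0.038 -0.0103 0.0078
-0.019 -0.0118 0.012
0.001 -0.0145 0.0134
0.02 -0.0151 0.0148
0.04 -0.0161 0.0142
0.059 -0.0155 0.015
```

View pics/crop1.png

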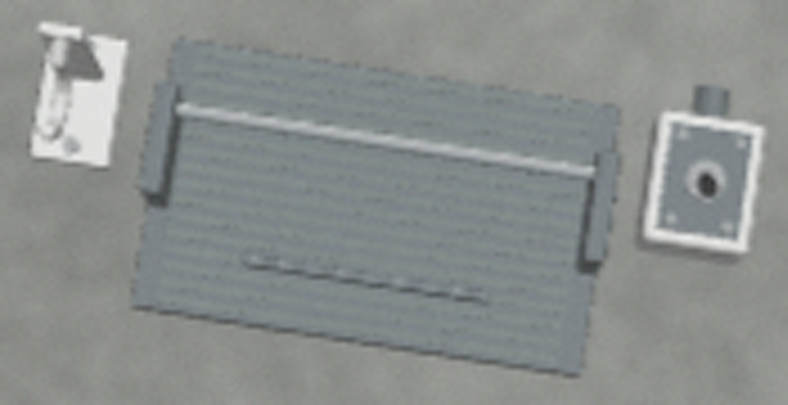

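```bash
python3 - <<'E'
from h import *
from scipy.optimize import least_squares
s=load('top0.png')
F=np.array([235,160]); px=lambda a,b: F+np.array([a+.5,b+.5])/4.5-.5
# (local x, local y or None*L sign, z, pixel)
pts=[(.08,'L',.02,(178,40)),(.08,'-L',.02,(621,104)),(-.075,'-L',.02,(580,376)),(-.075,'L',.02,(133,308)),
(-.0405,.07,.032,(246,260)),(-.0405,-.07,.032,(486,298)),
(-.018,.116,.075,(163,192)),(-.018,-.116,.075,(584,260)),(.044,.116,.075,(180,88)),(.044,-.116,.075,(596,150))]
def model(q):
    x,y,a,L=q; c,n=np.cos(a),np.sin(a); o=[]
    for lx,ly,z,_ in pts:
        ly={'L':L,'-L':-L}.get(ly,ly); o.append([x+c*lx-n*ly,y+n*lx+c*ly,z])
    return proj(s,np.array(o))
obs=np.array([px(*p[3]) for p in pts])
r=least_squares(lambda q:(model(q)-obs).ravel(),[.63,.0,-.15,.12],loss='soft_l1',f_scale=.5)
print(r.x); print((r.fun.reshape(-1,2)).round(2))
for n,(a,b) in {'switch':(706,183),'hookfoot':(80,100)}.items():
    print(n,ray(s,*px(a,b),.048 if n=='switch' else .01))
E
```

```text
[ 0.62826433  0.02499779 -0.16824768  0.12706136]
[[-0.18 -0.12]
 [-0.21  0.62]
 [ 0.09  0.01]
 [ 0.16 -0.08]
 [-0.79 -0.01]
 [ 0.91 -0.04]
 [-0.31  0.87]
 [-0.    0.08]
 [-0.09 -0.75]
 [ 1.   -0.29]]
switch [ 0.63689804 -0.15737895  0.048     ]
hookfoot [0.69644681 0.19333373 0.01      ]
```

```bash
cat >> h.py <<'E'
from scipy.spatial.transform import Rotation as Ro
SX,SY,SA=.6283,.0250,-.1682
def loc(x,y): c,n=np.cos(SA),np.sin(SA); return np.array([SX+c*x-n*y,SY+n*x+c*y])
def toloc(X,Y): c,n=np.cos(SA),np.sin(SA); return np.array([c*(X-SX)+n*(Y-SY),-n*(X-SX)+c*(Y-SY)])
def ang(st): m=Ro.from_rotvec(st['tool_rot']).as_matrix(); return np.arctan2(m[1,0],m[0,0])
def go(*wps):
    """world waypoints (x,y,z,jaw angle or None) -> tool-frame shifts mm, spin deg"""
    st=read_state(); M=Ro.from_rotvec(st['tool_rot']).as_matrix(); a=ang(st)
    print('t',round(st['clock'],2),'pos',st['eef_pos'].round(4),'ang',round(a,3),'F',st['force'].round(1),'w',round(st['gripper_width'],3),'q',st['joint_pos'].round(2))
    for x,y,z,A in wps:
        d=M.T@(np.array([x,y,z])-st['eef_pos'])*1e3
        sp=0 if A is None else -np.degrees((A-a+np.pi)%(2*np.pi)-np.pi)
        print(d.round(1),round(sp,1))
E
python3 - <<'E'
from h import *
go((.40,.25,.27,None),(.449,-.2695,.27,None),(.449,-.2695,.114,None))
s=load('top0.png')
print('spray base',ray(s,462,230,.05),'decoy',ray(s,425,317,.15),ray(s,452,355,.15))
E
```

```text
t 0.1 pos [0.1624 0.551  0.1953] ang 1.284 F [ 0.6 -1.1 -0.4] w 1.004 q [ 1.08  0.18  1.61 -0.    1.35 -0.21]
[-221.6  313.   -74.5] 0
[-706.   507.   -73.8] 0
[-705.8  507.    82.2] 0
spray base [ 0.55937841 -0.33012535  0.05      ] decoy [ 0.35053189 -0.21255917  0.15      ] [ 0.26407564 -0.27105426  0.15      ]
```

Call:
{"method": "apply_moves", "body": {
  "motion": [0,0,-75,0,-60,85,-75,0,-110,155,-75,0,-165,235,-75,0,-220,313,-75,0,-280,337,-75,0,-340,361,-75,0,-400,385,-75,0,-460,409,-75,0,-520,433,-75,0,-580,457,-75,0,-640,481,-75,0],
  "fingers": 85,
  "grip_force": 30
}}

```text
clock: 1.6
eef_pos: [0.4253, -0.0671, 0.2708]
tool_rot: [2.516, 1.88, -0.002]
force: [0.5, 0.1, 0.2]
gripper_width: 0.998
```

```bash
python3 -c "
from h import *
go((.449,-.2695,.27,1.28),(.449,-.2695,.114,1.28))"
```

```text
t 1.6 pos [ 0.4253 -0.0671  0.2708] ang 1.284 F [0.5 0.1 0.2] w 0.998 q [-0.43 -0.22  1.85 -0.    1.51 -1.72]
[-187.4   80.1    1.1] 0.2
[-187.2   80.1  157.1] 0.2
```

Call:
{"method": "apply_moves", "body": {
  "motion": [-60,26,0,0,-120,52,0,0,-187,80,0,0,-187,80,0,0,-187,80,0,0,-187,80,40,0,-187,80,80,0,-187,80,120,0,-187,80,145,0,-187,80,157,0,-187,80,157,0]
}}

```text
clock: 2.98
eef_pos: [0.449, -0.2679, 0.1139]
tool_rot: [-2.515, -1.883, 0.002]
force: [0.3, -0.3, 0.9]
gripper_width: 0.991
```

```bash
python3 -c "
from h import *
s=shot('top','top1.png');go((.449,-.2695,.114,1.28))
s2=shot('scene','scene1.png')
a=cv2.resize(s['image'][210:330,390:530],None,fx=3.5,fy=3.5);b=cv2.resize(s2['image'][200:360,130:300],None,fx=2.6,fy=2.6)[:420]
w=np.zeros((420,a.shape[1]+b.shape[1],3),np.uint8);w[:a.shape[0],:a.shape[1]]=a;w[:b.shape[0],a.shape[1]:]=b[:420]
print(w.shape);cv2.imwrite('pics/c2.png',w[:,:800,::-1] if w.shape[1]<=800 else cv2.resize(w,(800,int(420*800/w.shape[1])))[:,:,::-1])"
```

```text
t 3.02 pos [ 0.4495 -0.2687  0.1148] ang 1.285 F [ 0.1  0.8 -0.3] w 0.999 q [-0.76  0.16  1.81 -0.    1.17 -2.05]
[-0.9 -0.3  0.8] 0.3
(420, 932, 3)
```

View pics/c2.png

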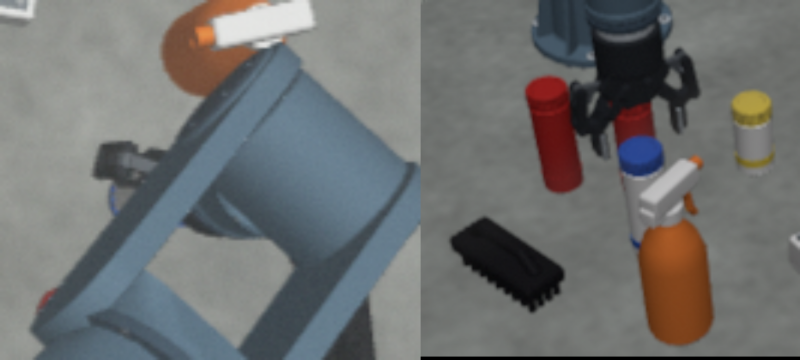

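```bash
python3 -c "
from h import *
s=load('scene1.png');p=np.array([.4495,-.2687,.1148]);u=np.array([np.cos(1.285),np.sin(1.285),0])
for dz in (0,.013): print(proj(s,[p+.0425*u+[0,0,dz],p-.0425*u+[0,0,dz]]).round(1))
print('lid top',proj(s,[[.449,-.2695,.155],[.449,-.2695,.130]]))
hsv=cv2.cvtColor(s['image'],cv2.COLOR_RGB2HSV).astype(int)
s0=load('scene0.png');hsv=cv2.cvtColor(s0['image'],cv2.COLOR_RGB2HSV).astype(int)
m=(hsv[...,0]>105)&(hsv[...,0]<130)&(hsv[...,1]>150); m[:255]=0;m[282:]=0
q=np.argwhere(m);print(q.min(0),q.max(0),q.mean(0),len(q))
c=cv2.resize(s['image'][210:320,180:290],None,fx=5,fy=5);cv2.imwrite('pics/c3.png',c[:,:,::-1])
"
```

```text
[[245.1 272.7]
 [215.3 283.5]]
[[244.7 269. ]
 [214.7 279.7]]
lid top [[228.39202258 266.25090733]
 [229.41600296 273.67862265]]
[262 219] [278 237] [269.56716418 228.12313433] 268
```

View pics/c3.png

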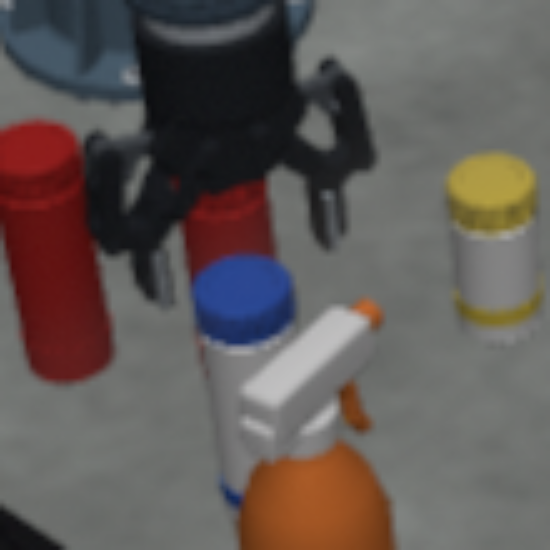

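```bash
python3 -c "
from h import *
s=load('top1.png');p=np.array([.4495,-.2687,.1148]);u=np.array([np.cos(1.285),np.sin(1.285),0])
for z in (.115,.128,.15,.18): print(z,proj(s,[p*[1,1,0]+[0,0,z]+.0425*u,p*[1,1,0]+[0,0,z]+.057*u]).round(1))
c=cv2.resize(s['image'][245:295,405:475],None,fx=8,fy=8,interpolation=cv2.INTER_CUBIC);cv2.imwrite('pics/c4.png',c[:,:,::-1])
"
```

```text
0.115 [[427.2 268.9]
 [421.2 267.2]]
0.128 [[428.3 268.6]
 [422.3 267. ]]
0.15 [[430.2 268.2]
 [424.1 266.5]]
0.18 [[432.8 267.6]
 [426.6 265.9]]
```

View pics/c4.png

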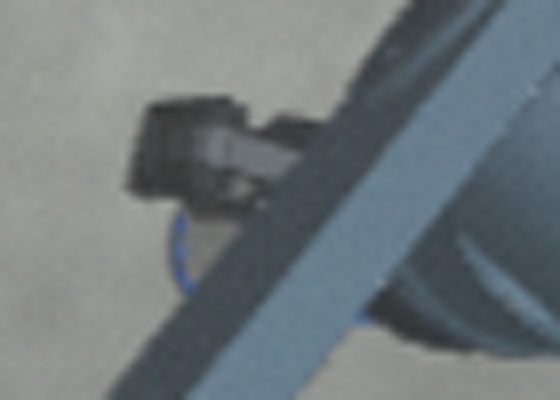

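```bash
python3 -c "
from h import *
s=load('scene0.png');p=np.array([.1624,.551,.1953]);u=np.array([np.cos(1.284),np.sin(1.284),0])
for dz in (0,.013,.03,.05,.1): print(dz,proj(s,[p-.0425*u+[0,0,dz],p+.0425*u+[0,0,dz]]).round(1))
im=s['image'][70:130,315:385].copy();c=cv2.resize(im,None,fx=8,fy=8,interpolation=cv2.INTER_CUBIC);cv2.imwrite('pics/c5.png',c[:,:,::-1])
"
```

```text
0 [[337.4 129. ]
 [356.  124.3]]
0.013 [[337.5 125.8]
 [356.1 121.1]]
0.03 [[337.6 121.5]
 [356.3 116.9]]
0.05 [[337.7 116.4]
 [356.5 111.8]]
0.1 [[337.9 103.4]
 [357.1  99. ]]
```

View pics/c5.png

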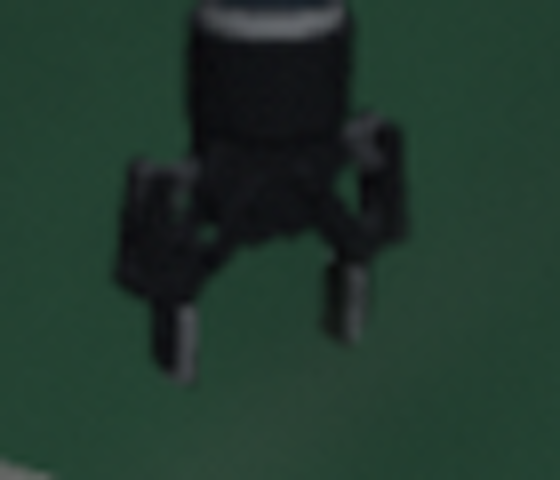

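The lid projects correctly in both views, but the finger tips in both pictures sit about 33 mm higher than `eef_pos` plus the stated 13 mm. I'll descend in stages and check that the fingers really hold the can.

Call:
{"method": "apply_moves", "body": {
  "motion": [0,0,12,0,0,0,25,0,0,0,25,0,0,0,25,0]
}}

```text
clock: 3.58
eef_pos: [0.4497, -0.2694, 0.0902]
tool_rot: [2.514, 1.88, -0.001]
force: [0.5, 0.3, -0.4]
gripper_width: 0.997
```

Call:
{"method": "apply_moves", "body": {
  "motion": [0,0,0,0,0,0,0,0,0,0,0,0,0,0,0,0,0,0,0,0,0,0,0,0],
  "fingers": 40,
  "grip_force": 25
}}

```text
clock: 4.32
eef_pos: [0.45, -0.2697, 0.0906]
tool_rot: [2.513, 1.88, -0.001]
force: [-1.0, -0.0, 5.1]
gripper_width: 0.602
```

```bash
python3 -c "
from h import *
s2=shot('scene','scene2.png')
s=shot('top','top2.png');go((.449,-.2695,.089,1.28))
p=read_state()['eef_pos'];u=np.array([np.cos(1.285),np.sin(1.285),0])
print(proj(s2,[p+.026*u,p-.026*u,p,p+[0,0,.03]]).round(1).tolist())
c=cv2.resize(s2['image'][210:320,180:290],None,fx=5,fy=5);cv2.imwrite('pics/c6.png',c[:,:,::-1])
"
```

```text
t 4.42 pos [ 0.45   -0.2697  0.0906] ang 1.284 F [-0.  -0.9  5.3] w 0.6 q [-0.77  0.19  1.83 -0.    1.12 -2.05]
[-0.1 -1.1  1.6] 0.3
[[240.1, 282.0], [222.1, 288.6], [231.2, 285.3], [230.0, 276.6]]
```

View pics/c6.png

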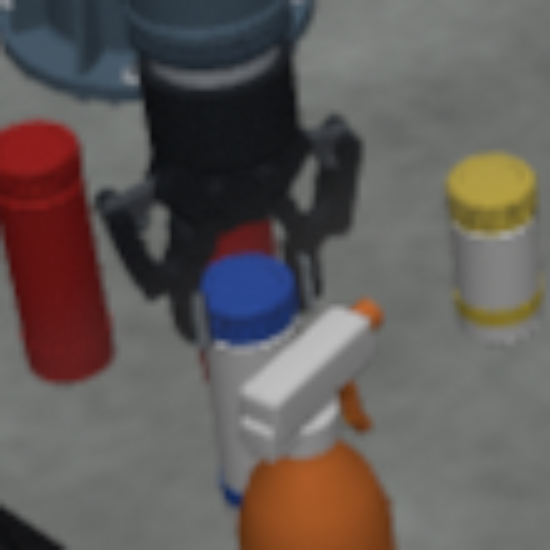

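```bash
python3 -c "
from h import *
p=loc(-.004,.086);print(p)
go((.45,-.27,.25,None),(*p,.25,SA),(*p,.125,SA))"
```

```text
[0.63875354 0.11045597]
t 4.42 pos [ 0.45   -0.2697  0.0906] ang 1.284 F [-0.  -0.9  5.3] w 0.6 q [-0.77  0.19  1.83 -0.    1.12 -2.05]
[  -0.7    0.4 -159.4] 0
[ 417.6   74.  -160.2] 83.2
[417.9  73.7 -35.2] 83.2
```

Call:
{"method": "apply_moves", "body": {
  "motion": [0,0,-5,0,0,0,-30,0,0,0,-60,0,0,0,-100,0,0,0,-140,0,0,0,-160,0,0,0,-160,0],
  "grip_force": 40
}}

```text
clock: 5.3
eef_pos: [0.4503, -0.2696, 0.2518]
tool_rot: [2.511, 1.878, -0.0]
force: [-0.0, 0.3, -0.6]
gripper_width: 0.595
```

```bash
python3 -c "
from h import *
p=loc(-.004,.086)
go((*p,.25,SA),(*p,.125,SA))"
```

```text
t 5.3 pos [ 0.4503 -0.2696  0.2518] ang 1.284 F [-0.   0.3 -0.6] w 0.595 q [-0.77  0.02  1.67 -0.    1.45 -2.05]
[417.8  73.4   0.7] 83.2
[418.2  72.9 125.6] 83.2
```

Call:
{"method": "apply_moves", "body": {
  "motion": [25,4,0,5,65,11,0,14,105,18,0,23,150,26,0,32,195,34,0,41,240,42,0,50,285,50,0,58,330,58,0,66,370,65,0,74,400,70,0,80,418,73,0,83.2,418,73,0,83.2]
}}

```text
clock: 6.8
eef_pos: [0.6374, 0.112, 0.2479]
tool_rot: [3.126, -0.259, -0.001]
force: [0.3, -0.0, -2.3]
gripper_width: 0.597
```

```bash
python3 -c "
from h import *
p=loc(-.004,.086)
go((*p,.25,SA),(*p,.118,SA))
s2=shot('scene','scene3.png')
p=read_state()['eef_pos'];print(proj(s2,[p+[0,0,d] for d in (0,.03,.06)]).round(1).tolist())
c=cv2.resize(s2['image'][150:330,290:450],None,fx=3.3,fy=3.3);cv2.imwrite('pics/c7.png',c[:,:,::-1])
"
```

```text
t 6.8 pos [0.6374 0.112  0.2479] ang -0.165 F [ 0.3 -0.  -2.3] w 0.597 q [-0.01  0.31  1.35 -0.    1.49  0.16]
[ 1.6  1.3 -2.1] 0.2
[  1.6   0.7 129.9] 0.2
[[377.5, 204.0], [378.3, 194.5], [379.0, 184.8]]
```

View pics/c7.png

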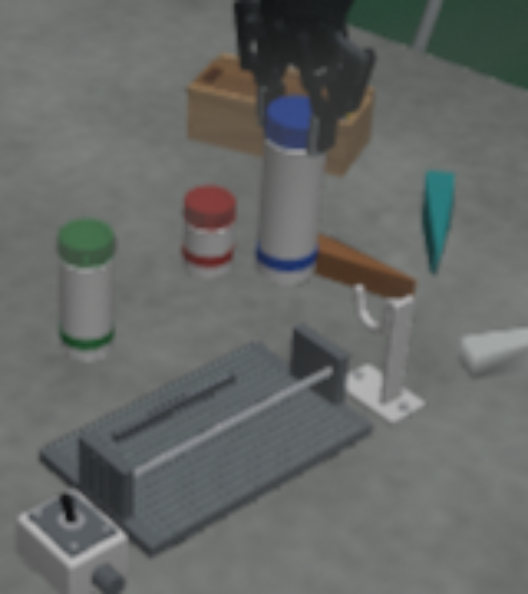

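Call:
{"method": "apply_moves", "body": {
  "motion": [2,1,0,0,2,1,30,0,2,1,65,0,2,1,95,0,2,1,120,0,2,1,128,0,2,1,132,0,2,1,132,0,2,1,132,0]
}}

```text
clock: 7.98
eef_pos: [0.6398, 0.109, 0.1176]
tool_rot: [3.126, -0.259, 0.003]
force: [-0.6, 1.2, -1.4]
gripper_width: 0.595
```

```bash
python3 -c "
from h import *
p=loc(-.004,.086)
go((*p,.1105,SA))
s=shot('scene','scene4.png');a=cv2.resize(s['image'][190:310,290:440],None,fx=3.2,fy=3.2)
cv2.imwrite('pics/c8.png',a[:,:,::-1])
"
```

```text
t 7.97 pos [0.6398 0.109  0.1176] ang -0.165 F [-0.6  1.2 -1.4] w 0.595 q [-0.01  0.41  1.48 -0.01  1.25  0.16]
[-1.3 -1.3  7.1] 0.2
```

View pics/c8.png

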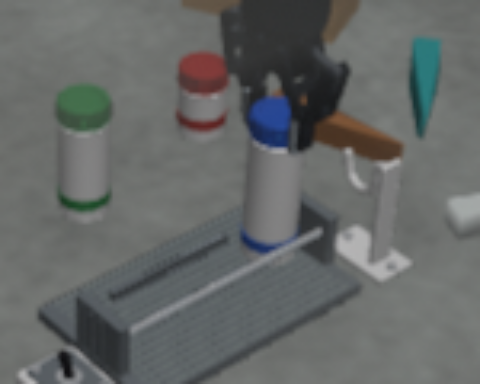

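Call:
{"method": "apply_moves", "body": {
  "motion": [0,0,2,0,0,0,4,0,0,0,5.5,0,0,0,7,0,0,0,7,0,0,0,7,0]
}}

```text
clock: 8.78
eef_pos: [0.6398, 0.109, 0.1107]
tool_rot: [3.126, -0.259, 0.003]
force: [-1.8, -0.0, 0.9]
gripper_width: 0.597
```

Call:
{"method": "apply_moves", "body": {
  "motion": [0,-1,0,0,0,-2,0,0,0,-3,0,0,0,-3,0,0]
}}

```text
clock: 9.28
eef_pos: [0.6405, 0.1121, 0.1107]
tool_rot: [3.126, -0.259, 0.003]
force: [-0.3, -0.8, 0.6]
gripper_width: 0.592
```

Call:
{"method": "apply_moves", "body": {
  "motion": [0,-1,0,0,0,-2,0,0,0,-3,0,0,0,-3,0,0]
}}

```text
clock: 9.78
eef_pos: [0.6409, 0.114, 0.1111]
tool_rot: [3.124, -0.259, 0.003]
force: [-1.5, -5.7, 4.0]
gripper_width: 0.593
```

Call:
{"method": "apply_moves", "body": {
  "motion": [0,1,-0.5,0,0,1,-0.5,0,0,1,-0.5,0]
}}

```text
clock: 10.15
eef_pos: [0.6406, 0.1131, 0.1112]
tool_rot: [3.125, -0.259, 0.003]
force: [-0.1, -2.8, -1.8]
gripper_width: 0.596
```

Call:
{"method": "apply_moves", "body": {
  "motion": [0,0,0,0,0,0,0,0,0,0,0,0,0,0,-10,0,0,0,-40,0,0,0,-80,0,0,0,-120,0,0,0,-150,0,0,0,-150,0],
  "fingers": 85
}}

```text
clock: 11.28
eef_pos: [0.6423, 0.1142, 0.2657]
tool_rot: [3.125, -0.259, 0.014]
force: [-0.4, -0.9, 0.7]
gripper_width: 0.993
```

```bash
python3 -c "
from h import *
s=shot('scene','scene5.png');t=shot('top','top5.png')
a=cv2.resize(s['image'][170:310,280:450],None,fx=2.8,fy=2.8);b=cv2.resize(t['image'][160:300,210:340],None,fx=2.35,fy=2.35)
w=np.zeros((max(len(a),len(b)),a.shape[1]+b.shape[1],3),np.uint8);w[:len(a),:a.shape[1]]=a;w[:len(b),a.shape[1]:]=b
print(w.shape);cv2.imwrite('pics/c9.png',w[:,:800,::-1])
g=.130-.012-.019-.033
go((.4457,.0699,.25,None),(.4457,.0699,g,None))
q=loc(-.003,.036); print('place',q);go((*q,.25,SA))
"
```

```text
(392, 782, 3)
t 11.38 pos [0.6402 0.1141 0.2611] ang -0.165 F [-0.   0.  -0.4] w 0.997 q [-0.    0.3   1.33 -0.01  1.51  0.16]
[-184.6   75.5   11.2] 0
[-185.1   74.4  195.2] 0
place [0.63136903 0.06099418]
t 11.38 pos [0.6402 0.1141 0.2611] ang -0.165 F [-0.   0.  -0.4] w 0.997 q [-0.    0.3   1.33 -0.01  1.51  0.16]
[-0.  53.8 11.5] 0.2
```

View pics/c9.png

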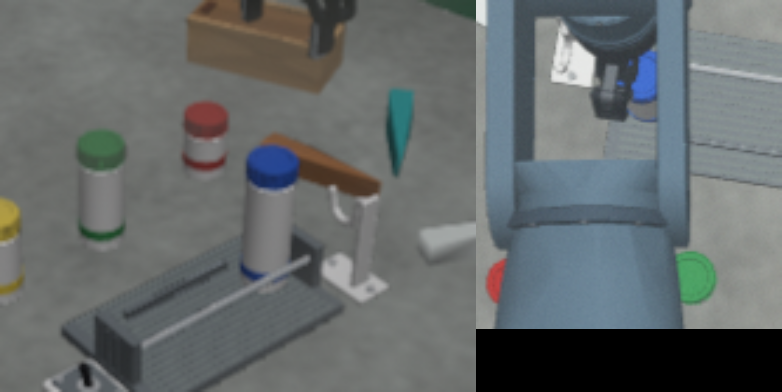

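Call:
{"method": "apply_moves", "body": {
  "motion": [-45,18,0,0,-95,38,0,0,-145,59,0,0,-185,75,10,0,-185,75,10,0,-185,75,50,0,-185,75,100,0,-185,75,145,0,-185,75,180,0,-185,74.5,195,0,-185,74.5,195,0,-185,74.5,195,0]
}}

```text
clock: 12.88
eef_pos: [0.4472, 0.0697, 0.0674]
tool_rot: [3.125, -0.259, 0.006]
force: [0.3, -0.4, 0.7]
gripper_width: 0.995
```

```bash
python3 -c "
from h import *
go((.4457,.0699,.0655,None))"
```

```text
t 12.88 pos [0.4472 0.0697 0.0674] ang -0.165 F [ 0.3 -0.4  0.7] w 0.995 q [-0.1   0.07  2.02 -0.01  1.05  0.07]
[-1.5  0.1  1.9] 0
```

Close, then lift.

Call:
{"method": "apply_moves", "body": {
  "motion": [-1,0,2,0,-1,0,2,0,-1,0,2,0,-1,0,2,0,-1,0,2,0,-1,0,2,0],
  "fingers": 40,
  "grip_force": 40
}}

```text
clock: 13.62
eef_pos: [0.4468, 0.0699, 0.0665]
tool_rot: [3.125, -0.258, 0.008]
force: [-1.9, 1.3, 6.6]
gripper_width: 0.6
```

Call:
{"method": "apply_moves", "body": {
  "motion": [0,0,-10,0,0,0,-40,0,0,0,-85,0,0,0,-130,0,0,0,-170,0,0,0,-190,0,0,0,-190,0]
}}

```text
clock: 14.5
eef_pos: [0.4469, 0.0711, 0.2587]
tool_rot: [3.124, -0.258, 0.015]
force: [0.0, -0.1, -2.8]
gripper_width: 0.596
```

```bash
python3 -c "
from h import *
q=loc(-.003,.034);go((*q,.25,SA),(*q,.093,SA))"
```

```text
t 14.5 pos [0.4469 0.0711 0.2587] ang -0.165 F [ 0.  -0.1 -2.8] w 0.596 q [-0.1  -0.16  1.83 -0.01  1.47  0.07]
[183.5 -18.4  10.5] 0.2
[181.9 -19.2 167.5] 0.2
```

Call:
{"method": "apply_moves", "body": {
  "motion": [30,-3,0,0,75,-8,0,0,120,-12,0,0,160,-16,0,0,182,-18,5,0,182,-18,10,0,182,-18,45,0,182,-18,90,0,182,-18,130,0,182,-19,155,0,182,-19,164,0,182,-19,164,0]
}}

```text
clock: 16.0
eef_pos: [0.6302, 0.0589, 0.0962]
tool_rot: [3.125, -0.258, 0.013]
force: [1.0, 0.8, -0.7]
gripper_width: 0.597
```

Call:
{"method": "apply_moves", "body": {
  "motion": [0,0,1,0,0,0,2,0,0,0,2,0,0,0,2,0]
}}

```text
clock: 16.5
eef_pos: [0.6304, 0.0589, 0.0945]
tool_rot: [3.125, -0.258, 0.014]
force: [-0.6, -0.3, -1.5]
gripper_width: 0.599
```

```bash
python3 -c "
from h import *
st=read_state();print(toloc(*st['eef_pos'][:2]));go((*loc(-.003,.0375),.0865,SA))"
```

```text
[-0.0036109   0.03375642]
t 16.5 pos [0.6304 0.0589 0.0945] ang -0.165 F [-0.6 -0.3 -1.5] w 0.599 q [-0.09  0.4   1.54 -0.01  1.19  0.08]
[ 0.5 -3.8  8. ] 0.2
```

Call:
{"method": "apply_moves", "body": {
  "motion": [0,0,3,0,0,0,5.5,0,0,0,7,0,0,0,8,0,0,0,8,0,0,-1.5,8,0,0,-3,8,0,0,-3,8,0]
}}

```text
clock: 17.5
eef_pos: [0.6311, 0.062, 0.0866]
tool_rot: [3.125, -0.258, 0.015]
force: [-0.2, 0.4, -0.1]
gripper_width: 0.595
```

Call:
{"method": "apply_moves", "body": {
  "motion": [0,-1,0,0,0,-2,0,0,0,-2,0,0]
}}

```text
clock: 17.88
eef_pos: [0.6315, 0.0638, 0.0866]
tool_rot: [3.124, -0.258, 0.015]
force: [-0.2, -0.9, -0.2]
gripper_width: 0.596
```

Call:
{"method": "apply_moves", "body": {
  "motion": [0,-1,0.5,0,0,-2,0.5,0,0,-2,0.5,0]
}}

```text
clock: 18.25
eef_pos: [0.6319, 0.0647, 0.0866]
tool_rot: [3.123, -0.258, 0.015]
force: [-2.3, -4.8, 4.0]
gripper_width: 0.597
```

Contact with blue. Back off slightly, release and rise.

Call:
{"method": "apply_moves", "body": {
  "motion": [0,1,-0.5,0,0,1,-0.5,0,0,1,-0.5,0]
}}

```text
clock: 18.62
eef_pos: [0.6317, 0.0639, 0.0869]
tool_rot: [3.123, -0.258, 0.015]
force: [0.6, -0.5, -0.5]
gripper_width: 0.595
```

Call:
{"method": "apply_moves", "body": {
  "motion": [0,0,0,0,0,0,0,0,0,0,0,0,0,0,-10,0,0,0,-40,0,0,0,-80,0,0,0,-120,0,0,0,-150,0,0,0,-150,0],
  "fingers": 85
}}

```text
clock: 19.75
eef_pos: [0.6324, 0.0652, 0.2412]
tool_rot: [3.123, -0.257, 0.026]
force: [-0.2, 1.2, -1.3]
gripper_width: 0.995
```

```bash
python3 -c "
from h import *
shot('scene','scene6.png');go((.4277,-.073,.22,SA),(.4277,-.073,.0405,SA))"
```

```text
t 19.8 pos [0.6311 0.0652 0.2386] ang -0.165 F [ 0.9 -0.8 -0. ] w 0.998 q [-0.08  0.27  1.41 -0.01  1.45  0.09]
[-178.3  169.6   17.4] 0.2
[-180.7  168.3  196.9] 0.2
```

Call:
{"method": "apply_moves", "body": {
  "motion": [-40,38,0,0,-85,80,0,0,-130,122,5,0,-178,169,17,0,-178,169,17,0,-179,169,60,0,-179,169,110,0,-180,169,155,0,-180.5,168.5,185,0,-180.5,168.5,197,0,-180.5,168.5,197,0,-180.5,168.5,197,0]
}}

```text
clock: 21.3
eef_pos: [0.429, -0.0736, 0.0415]
tool_rot: [3.122, -0.257, 0.023]
force: [0.8, 0.0, 0.4]
gripper_width: 0.996
```

Call:
{"method": "apply_moves", "body": {
  "motion": [-1,0,1,0,-1,0,1,0,-1,0,1,0,-1,0,1,0,-1,0,1,0,-1,0,1,0],
  "fingers": 40
}}

```text
clock: 22.05
eef_pos: [0.4285, -0.0737, 0.0416]
tool_rot: [3.122, -0.257, 0.025]
force: [-2.5, 0.2, 6.8]
gripper_width: 0.601
```

Call:
{"method": "apply_moves", "body": {
  "motion": [0,0,-10,0,0,0,-40,0,0,0,-85,0,0,0,-130,0,0,0,-170,0,0,0,-180,0,0,0,-180,0]
}}

```text
clock: 22.92
eef_pos: [0.4259, -0.0718, 0.2216]
tool_rot: [3.121, -0.257, 0.026]
force: [-0.0, 0.1, -2.2]
gripper_width: 0.592
```

```bash
python3 -c "
from h import *
q=loc(-.003,-.018);go((*q,.22,SA),(*q,.068,SA))"
```

```text
t 22.93 pos [ 0.4259 -0.0718  0.2216] ang -0.164 F [-0.   0.1 -2.2] w 0.592 q [-0.44 -0.19  1.93 -0.    1.39 -0.28]
[ 180.8 -110.7    3.9] 0.2
[ 178.1 -111.9  155.9] 0.2
```

Call:
{"method": "apply_moves", "body": {
  "motion": [30,-18,0,0,70,-43,0,0,110,-68,0,0,150,-93,0,0,180,-111,2,0,180,-111,10,0,180,-111,45,0,179,-111.5,90,0,178.5,-112,125,0,178,-112,148,0,178,-112,154,0,178,-112,154,0]
}}

```text
clock: 24.42
eef_pos: [0.6213, 0.0077, 0.0692]
tool_rot: [3.121, -0.257, 0.024]
force: [0.6, 0.8, -2.0]
gripper_width: 0.596
```

```bash
python3 -c "
from h import *
st=read_state();print(toloc(*st['eef_pos'][:2]));go((*loc(-.003,-.0135),.0616,SA))"
```

```text
[-0.00404809 -0.01825498]
t 24.43 pos [0.6213 0.0077 0.0692] ang -0.165 F [ 0.6  0.8 -2. ] w 0.596 q [-0.17  0.41  1.6  -0.01  1.12 -0.01]
[ 0.9 -4.8  7.6] 0.2
```

Call:
{"method": "apply_moves", "body": {
  "motion": [0,0,3,0,0,0,5,0,0,0,7,0,0,0,8,0,0,0,8,0,0,-1.5,8,0,0,-3,8,0,0,-3,8,0]
}}

```text
clock: 25.42
eef_pos: [0.6225, 0.0106, 0.0617]
tool_rot: [3.121, -0.257, 0.026]
force: [-0.9, -0.1, 4.7]
gripper_width: 0.597
```

Call:
{"method": "apply_moves", "body": {
  "motion": [0,-1,0,0,0,-2,0,0,0,-2,0,0]
}}

```text
clock: 25.8
eef_pos: [0.6229, 0.0122, 0.0617]
tool_rot: [3.121, -0.257, 0.026]
force: [-1.9, -2.0, 4.7]
gripper_width: 0.596
```

Call:
{"method": "apply_moves", "body": {
  "motion": [0,-1,-0.5,0,0,-2,-0.5,0,0,-2,-0.5,0]
}}

```text
clock: 26.18
eef_pos: [0.6229, 0.0127, 0.0618]
tool_rot: [3.119, -0.257, 0.025]
force: [-1.9, -8.0, 2.1]
gripper_width: 0.594
```

Call:
{"method": "apply_moves", "body": {
  "motion": [0,1.5,0,0,0,1.5,0,0,0,1.5,0,0]
}}

```text
clock: 26.55
eef_pos: [0.6227, 0.0118, 0.0617]
tool_rot: [3.119, -0.257, 0.025]
force: [0.2, 0.1, 1.0]
gripper_width: 0.597
```

Call:
{"method": "apply_moves", "body": {
  "motion": [0,0,0,0,0,0,0,0,0,0,0,0,0,0,-10,0,0,0,-40,0,0,0,-80,0,0,0,-120,0,0,0,-160,0,0,0,-190,0,0,0,-190,0],
  "fingers": 85
}}

```text
clock: 27.8
eef_pos: [0.6217, 0.014, 0.2559]
tool_rot: [3.119, -0.257, 0.036]
force: [0.3, -0.5, -0.7]
gripper_width: 0.998
```

```bash
python3 -c "
from h import *
shot('scene','scene7.png');go((.4442,.254,.22,SA),(.4442,.254,.0155,SA))"
```

```text
t 27.85 pos [0.6205 0.0141 0.2533] ang -0.164 F [ 0.6 -0.4 -0.2] w 0.997 q [-0.16  0.23  1.44 -0.01  1.46  0.  ]
[-213.8 -208.1   26.9] 0.2
[-217.9 -210.2  231.3] 0.2
```

Call:
{"method": "apply_moves", "body": {
  "motion": [-35,-34,0,0,-75,-73,0,0,-115,-112,0,0,-155,-151,5,0,-195,-190,15,0,-214,-208,27,0,-214,-208,40,0,-215,-209,85,0,-216,-209,135,0,-217,-210,180,0,-217.5,-210,215,0,-217.5,-210,230,0]
}}

```text
clock: 29.35
eef_pos: [0.4427, 0.252, 0.0138]
tool_rot: [3.117, -0.259, 0.022]
force: [0.7, -1.7, 0.2]
gripper_width: 0.996
```

Call:
{"method": "apply_moves", "body": {
  "motion": [0,0,0,0,0,0,0,0]
}}

```text
clock: 29.6
eef_pos: [0.4437, 0.252, 0.0146]
tool_rot: [3.117, -0.259, 0.024]
force: [0.4, -0.5, 0.6]
gripper_width: 1.001
```

```bash
python3 -c "
from h import *
go((.4442,.254,.0155,SA))"
```

```text
t 29.6 pos [0.4437 0.252  0.0146] ang -0.166 F [ 0.4 -0.5  0.6] w 1.001 q [ 0.3   0.28  1.9  -0.02  0.95  0.48]
[ 0.2 -2.1 -0.9] 0.1
```

Call:
{"method": "apply_moves", "body": {
  "motion": [0,-2,0,0,0,-2,0,0,0,-2,0,0,0,-2,0,0,0,-2,0,0,0,-2,0,0],
  "fingers": 40
}}

```text
clock: 30.35
eef_pos: [0.4451, 0.2545, 0.0161]
tool_rot: [3.118, -0.259, 0.028]
force: [-0.2, 0.4, 6.2]
gripper_width: 0.593
```

Call:
{"method": "apply_moves", "body": {
  "motion": [0,0,-10,0,0,0,-40,0,0,0,-85,0,0,0,-130,0,0,0,-170,0,0,0,-210,0,0,0,-230,0,0,0,-230,0]
}}

```text
clock: 31.35
eef_pos: [0.4422, 0.2582, 0.2484]
tool_rot: [3.12, -0.259, 0.034]
force: [-0.3, -0.3, -0.6]
gripper_width: 0.594
```

```bash
python3 -c "
from h import *
q=loc(-.003,-.071);go((*q,.24,SA),(*q,.042,SA))"
```

```text
t 31.35 pos [0.4422 0.2582 0.2484] ang -0.165 F [-0.3 -0.3 -0.6] w 0.594 q [ 0.31 -0.01  1.71 -0.02  1.43  0.48]
[218.6 270.2  15.9] 0.2
[214.  268.4 213.8] 0.2
```

Call:
{"method": "apply_moves", "body": {
  "motion": [20,25,0,0,48,60,0,0,80,99,0,0,112,138,0,0,144,178,0,0,176,217,0,0,205,253,5,0,218,270,15,0,218,270,25,0,217,270,60,0,216,269,110,0,215,269,150,0]
}}

```text
clock: 32.85
eef_pos: [0.611, -0.042, 0.103]
tool_rot: [3.121, -0.256, 0.03]
force: [0.2, 0.1, -1.6]
gripper_width: 0.598
```

```bash
python3 -c "
from h import *
q=loc(-.003,-.071);go((*q,.045,SA))"
```

```text
t 32.85 pos [ 0.611 -0.042  0.103] ang -0.164 F [ 0.2  0.1 -1.6] w 0.598 q [-0.26  0.34  1.61 -0.01  1.17 -0.09]
[ 1.7  1.6 58.1] 0.3
```

Call:
{"method": "apply_moves", "body": {
  "motion": [1.5,1.5,10,0,1.5,1.5,30,0,1.5,1.5,48,0,1.5,1.5,57,0,1.5,1.5,57,0,1.5,1.5,57,0]
}}

```text
clock: 33.6
eef_pos: [0.6139, -0.0446, 0.0469]
tool_rot: [3.121, -0.256, 0.032]
force: [-0.2, 0.2, -2.1]
gripper_width: 0.596
```

```bash
python3 -c "
from h import *
st=read_state();print(toloc(*st['eef_pos'][:2]));go((*loc(-.003,-.066),.0361,SA))"
```

```text
[-0.00250604 -0.07104124]
t 33.6 pos [ 0.6139 -0.0446  0.0469] ang -0.164 F [-0.2  0.2 -2.1] w 0.596 q [-0.26  0.42  1.63 -0.01  1.07 -0.09]
[-0.7 -5.1 10.7] 0.3
```

Call:
{"method": "apply_moves", "body": {
  "motion": [0,0,4,0,0,0,7,0,0,0,9,0,0,0,10,0,0,0,10.5,0,0,-1.5,10.5,0,0,-3,10.5,0,0,-4,10.5,0,0,-4,10.5,0]
}}

```text
clock: 34.72
eef_pos: [0.6149, -0.0407, 0.0364]
tool_rot: [3.121, -0.256, 0.032]
force: [0.3, 0.2, -2.2]
gripper_width: 0.595
```

Call:
{"method": "apply_moves", "body": {
  "motion": [0,-1,0,0,0,-2,0,0,0,-2,0,0]
}}

```text
clock: 35.1
eef_pos: [0.6152, -0.0387, 0.0364]
tool_rot: [3.121, -0.256, 0.032]
force: [-0.6, 0.4, -1.1]
gripper_width: 0.595
```

Call:
{"method": "apply_moves", "body": {
  "motion": [0,0,1,0,0,0,1.5,0,0,0,1.5,0]
}}

```text
clock: 35.48
eef_pos: [0.6154, -0.0387, 0.0361]
tool_rot: [3.121, -0.256, 0.032]
force: [-3.7, 1.4, 7.7]
gripper_width: 0.597
```

Call:
{"method": "apply_moves", "body": {
  "motion": [0,-1,0,0,0,-2,0,0,0,-2,0,0]
}}

```text
clock: 35.85
eef_pos: [0.6159, -0.0383, 0.0363]
tool_rot: [3.118, -0.256, 0.033]
force: [-1.0, -6.1, 0.9]
gripper_width: 0.595
```

Call:
{"method": "apply_moves", "body": {
  "motion": [0,1,0,0,0,1,0,0,0,1,0,0]
}}

```text
clock: 36.22
eef_pos: [0.6159, -0.0391, 0.0363]
tool_rot: [3.119, -0.256, 0.034]
force: [0.7, 0.1, -0.2]
gripper_width: 0.596
```

Call:
{"method": "apply_moves", "body": {
  "motion": [0,0,0,0,0,0,0,0,0,0,0,0,0,0,-10,0,0,0,-40,0,0,0,-80,0,0,0,-120,0,0,0,-160,0,0,0,-200,0,-60,0,-210,0,-120,0,-210,0,-120,0,-210,0],
  "fingers": 85
}}

```text
clock: 37.72
eef_pos: [0.489, -0.0153, 0.2432]
tool_rot: [3.119, -0.255, 0.031]
force: [0.9, -0.8, -0.2]
gripper_width: 0.995
```

```bash
python3 - <<'E'
from h import *
s=shot('scene','scene8.png');t=shot('top','top8.png')
cans=[('blue',.0895,.155),('green',.0375,.13),('yellow',-.0145,.105),('red',-.0665,.08)]
for n,y,h in cans:
    p=loc(-.003,y); print(n,proj(s,[[*p,h+.02]]).round(1),proj(t,[[*p,h+.02]]).round(1))
a=cv2.resize(s['image'][200:340,290:430],None,fx=3,fy=3);b=cv2.resize(t['image'][150:290,250:380],None,fx=2.9,fy=2.9)
w=np.zeros((max(len(a),len(b)),a.shape[1]+b.shape[1],3),np.uint8);w[:len(a),:a.shape[1]]=a;w[:len(b),a.shape[1]:]=b
cv2.imwrite('pics/c10.png',w[:,:800,::-1])
# wedge middle: butt end at t=+.059 along dir -> thin end +x
d=np.array([.9966,.083]); c=np.array([.54249,.32874]); mid=c+d*(.0962-.0591)/2; print('wedge mid',mid,'ang',np.arctan2(.083,.9966))
E
```

```text
blue [[377.3 226.2]] [[279.7 191.4]]
green [[363.1 240.1]] [[302.5 196.7]]
yellow [[348.7 254.2]] [[324.5 201.9]]
red [[334.  268.5]] [[345.8 206.8]]
wedge mid [0.56097693 0.33027965] ang 0.08309140710563548
```

View pics/c10.png

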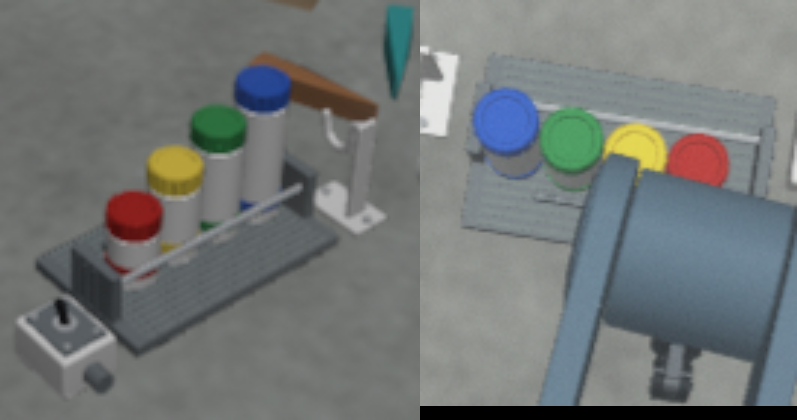

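The row stands in order, hook end to switch end, with lids at crop (263,87), (218,128), (175,170) and (134,213). Their positions match my predicted points, and the gap at the switch-end cheek is open. Next is the wedge.

```bash
python3 -c "
from h import *
go((.511,.326,.15,-1.488),(.511,.326,.03,-1.488))"
```

```text
t 37.83 pos [ 0.4935 -0.0167  0.2448] ang -0.163 F [ 1.  -0.7  0.6] w 0.998 q [-0.27 -0.06  1.77 -0.01  1.41 -0.1 ]
[ -40.8 -341.9   90.1] 75.9
[ -43.8 -343.2  210.1] 75.9
```

Call:
{"method": "apply_moves", "body": {
  "motion": [-5,-40,0,8,-10,-90,0,16,-15,-140,0,25,-20,-190,0,34,-28,-240,0,43,-34,-290,0,52,-40,-342,10,60,-41,-342,40,68,-41,-342,70,75.9,-41,-342,90,75.9,-41,-342,90,75.9]
}}

```text
clock: 39.2
eef_pos: [0.5105, 0.3257, 0.1483]
tool_rot: [-2.312, 2.124, -0.04]
force: [-0.5, -0.2, 0.1]
gripper_width: 0.996
```

```bash
python3 -c "
from h import *
go((.511,.326,.03,-1.488),(.511,.326,-.02,-1.488))"
```

```text
t 39.2 pos [0.5105 0.3257 0.1483] ang -1.486 F [-0.5 -0.2  0.1] w 0.996 q [ 0.39  0.29  1.58 -0.02  1.26  1.88]
[ -2.4   1.7 118.3] 0.1
[ -3.3   2.6 168.3] 0.1
```

Call:
{"method": "apply_moves", "body": {
  "motion": [-1,1,40,0,-2,1.5,85,0,-2.5,2,120,0,-3,2.5,145,0,-3,2.5,150,0,-3,2.5,150,0]
}}

```text
clock: 39.95
eef_pos: [0.5122, 0.3265, -0.0003]
tool_rot: [-2.311, 2.122, -0.042]
force: [0.7, 0.3, -0.0]
gripper_width: 0.998
```

```bash
python3 - <<'E'
from h import *
go((.511,.326,-.028,-1.488))
s=shot('scene','scene9.png'); p=read_state()['eef_pos'];u=np.array([np.cos(-1.488),np.sin(-1.488),0])
print(proj(s,[p+.045*u+[0,0,.046],p-.045*u+[0,0,.046]]).round(1).tolist())
cv2.imwrite('pics/c11.png',cv2.resize(s['image'][170:270,340:450],None,fx=5,fy=5,interpolation=cv2.INTER_CUBIC)[:,:,::-1])
E
```

```text
t 39.95 pos [ 5.122e-01  3.265e-01 -3.000e-04] ang -1.486 F [ 0.7  0.3 -0. ] w 0.998 q [ 0.39  0.48  1.65 -0.03  0.99  1.89]
[-0.1  1.8 27.6] 0.1
[[375.5, 223.0], [389.7, 211.3]]
```

View pics/c11.png

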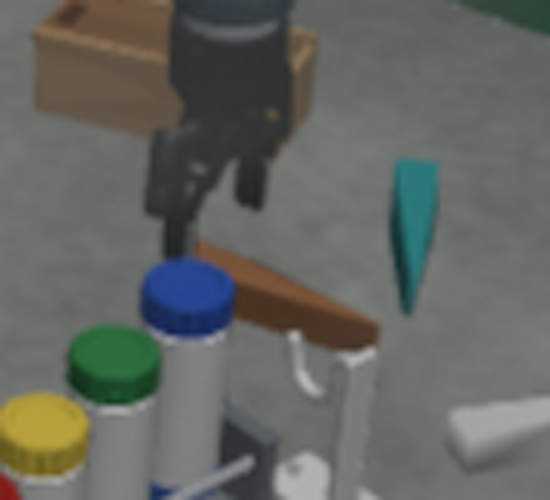

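The finger tips appear at crop (178,255) and (255,208), as the 46 mm open-tip offset predicts, and they straddle the wedge butt. I'll use that offset and descend.

Call:
{"method": "apply_moves", "body": {
  "motion": [0,1.5,10,0,0,1.5,20,0,0,1.5,27,0,0,1.5,29,0,0,1.5,29,0]
}}

```text
clock: 40.62
eef_pos: [0.5115, 0.326, -0.0292]
tool_rot: [-2.311, 2.122, -0.042]
force: [-0.6, -0.4, -0.2]
gripper_width: 0.997
```

Call:
{"method": "apply_moves", "body": {
  "motion": [0,0,0,0,0,0,0,0,0,0,0,0,0,0,0,0,0,0,0,0,0,0,0,0,0,0,0,0],
  "fingers": 15,
  "grip_force": 60
}}

```text
clock: 41.5
eef_pos: [0.5119, 0.3262, -0.0287]
tool_rot: [-2.31, 2.121, -0.043]
force: [0.4, -0.3, 6.4]
gripper_width: 0.334
```

Call:
{"method": "apply_moves", "body": {
  "motion": [0,0,-8,0,0,0,-30,0,0,0,-70,0,0,0,-110,0,0,0,-130,0,0,0,-130,0]
}}

```text
clock: 42.25
eef_pos: [0.5097, 0.3285, 0.1025]
tool_rot: [-2.309, 2.12, -0.044]
force: [0.0, 0.6, -1.0]
gripper_width: 0.34
```

```bash
python3 -c "
from h import *
A=SA-.124-np.pi/2
q=loc(-.1846,-.0971);print(q);go((.42,.30,.1,None),(*q,.1,A),(*q,-.006,A))"
```

```text
[ 0.43004981 -0.03982617]
t 42.25 pos [0.5097 0.3285 0.1025] ang -1.486 F [ 0.   0.6 -1. ] w 0.34 q [ 0.39  0.33  1.62 -0.02  1.17  1.89]
[20.7 91.8  0.6] 0
[360.1 110.8   5.5] 21.6
[358.4 113.4 111.4] 21.6
```

Call:
{"method": "apply_moves", "body": {
  "motion": [7,30,0,0,15,70,0,0,25,93,0,0,65,97,0,2,110,100,1,5,155,103,2,8,200,106,3,11,245,108,4,14,290,110,5,17,330,111,5,20,360,111,5,21.6,360,111,5,21.6]
}}

```text
clock: 43.75
eef_pos: [0.4287, -0.041, 0.0988]
tool_rot: [-1.864, 2.515, -0.038]
force: [-0.3, 0.5, -0.8]
gripper_width: 0.333
```

```bash
python3 - <<'E'
from h import *
A=SA-.124-np.pi/2
q=loc(-.1846,-.0971);go((*q,.02,A),(*q,-.006,A))
t=shot('top','top10.png')
# wedge segmentation
hsv=cv2.cvtColor(t['image'],cv2.COLOR_RGB2HSV).astype(int)
m=((hsv[...,0]>5)&(hsv[...,0]<20)&(hsv[...,1]>90)).astype(np.uint8); m[:,:280]=0; m[:180]=0;m[330:]=0
p=np.argwhere(m)[:,::-1];print(len(p), p.min(0),p.max(0))
z=read_state()['eef_pos'][2]+.0287+.028
P=np.array([toloc(*ray(t,*a,z)[:2]) for a in p]);print('local x range',P[:,0].min(),P[:,0].max(),'tip y',P[P[:,0]>P[:,0].max()-.006][:,1].mean())
x=np.linspace(P[:,0].max()-.09,P[:,0].max()-.01,9);print([(round(a,3),P[abs(P[:,0]-a)<.004][:,1].min().round(4),P[abs(P[:,0]-a)<.004][:,1].max().round(4)) for a in x])
E
```

```text
t 43.75 pos [ 0.4287 -0.041   0.0988] ang -1.866 F [-0.3  0.5 -0.8] w 0.333 q [-0.37 -0.05  2.07 -0.    1.1   1.5 ]
[-1.9  1.1 78.8] -0.2
[ -2.1   1.7 104.8] -0.2
932 [334 203] [484 259]
local x range -0.1267737484663716 0.031907382038769104 tip y -0.3495429818282495
[(np.float64(-0.058), np.float64(-0.1144), np.float64(-0.1122)), (np.float64(-0.048), np.float64(-0.3442), np.float64(-0.3092)), (np.float64(-0.038), np.float64(-0.3637), np.float64(-0.2986)), (np.float64(-0.028), np.float64(-0.3761), np.float64(-0.2951)), (np.float64(-0.018), np.float64(-0.3821), np.float64(-0.0381)), (np.float64(-0.008), np.float64(-0.3854), np.float64(-0.039)), (np.float64(0.002), np.float64(-0.3845), np.float64(-0.3008)), (np.float64(0.012), np.float64(-0.3386), np.float64(-0.309)), (np.float64(0.022), np.float64(-0.3582), np.float64(-0.3237))]
```

Call:
{"method": "apply_moves", "body": {
  "motion": [-1,1,25,0,-2,1,55,0,-2,1.5,80,0,-2,1.5,95,0,-2,1.5,102,0,-2,1.5,104,0,-2,1.5,104,0]
}}

```text
clock: 44.68
eef_pos: [0.4305, -0.0389, -0.0047]
tool_rot: [-1.866, 2.513, -0.038]
force: [-0.1, -0.8, -1.7]
gripper_width: 0.338
```

```bash
python3 - <<'E'
from h import *
A=SA-.124-np.pi/2
st=read_state();print(toloc(*st['eef_pos'][:2]))
go(*[(*loc(x,-.0971),-.0075,A) for x in (-.1846,-.12,-.09,-.075,-.065,-.057)])
E
```

```text
[-0.1842701  -0.09608725]
t 44.67 pos [ 0.4305 -0.0389 -0.0047] ang -1.865 F [-0.1 -0.8 -1.7] w 0.338 q [-0.36  0.16  2.11 -0.    0.84  1.5 ]
[1.  0.3 2.8] -0.1
[ -7.1 -63.8   4.5] -0.1
[-10.8 -93.6   5.2] -0.1
[ -12.7 -108.4    5.6] -0.1
[ -13.9 -118.3    5.8] -0.1
[ -15.  -126.3    6.1] -0.1
```

Call:
{"method": "apply_moves", "body": {
  "motion": [0,-5,2.5,0,-1,-15,3.2,0,-3,-28,3.5,0,-4.5,-41,4,0,-6,-54,4.3,0,-7,-64,4.5,0,-8.5,-75,4.8,0,-9.5,-84,5,0,-10.5,-93.5,5.2,0,-10.5,-93.5,5.2,0]
}}

```text
clock: 45.92
eef_pos: [0.5247, -0.0559, -0.0073]
tool_rot: [-1.865, 2.512, -0.039]
force: [2.5, 5.3, -2.5]
gripper_width: 0.333
```

```bash
python3 - <<'E'
from h import *
A=SA-.124-np.pi/2
st=read_state();print(toloc(*st['eef_pos'][:2]))
go(*[(*loc(x,-.0971),-.0085,A) for x in (-.08,-.07,-.06,-.057)])
E
```

```text
[-0.0885696  -0.09705796]
t 45.92 pos [ 0.5247 -0.0559 -0.0073] ang -1.864 F [ 2.5  5.3 -2.5] w 0.333 q [-0.33  0.34  1.88 -0.    0.89  1.54]
[-1.  -8.5  1.4] -0.1
[ -2.3 -18.4   1.7] -0.1
[ -3.5 -28.3   2. ] -0.1
[ -3.9 -31.3   2.1] -0.1
```

Call:
{"method": "apply_moves", "body": {
  "motion": [-1.5,-1,1,0,-2,-4,1.2,0,-2.5,-8,1.4,0,-3,-13,1.6,0,-3.5,-18,1.7,0,-3.5,-18,1.7,0]
}}

```text
clock: 46.68
eef_pos: [0.5436, -0.058, -0.0084]
tool_rot: [-1.865, 2.511, -0.04]
force: [0.4, -0.8, -1.6]
gripper_width: 0.342
```

Call:
{"method": "apply_moves", "body": {
  "motion": [-0.3,-2,0,0,-0.6,-4,0.1,0,-0.8,-6,0.2,0,-1,-8,0.2,0,-1,-8,0.2,0]
}}

```text
clock: 47.3
eef_pos: [0.5517, -0.0595, -0.0084]
tool_rot: [-1.865, 2.511, -0.041]
force: [0.2, -0.8, -1.5]
gripper_width: 0.337
```

Call:
{"method": "apply_moves", "body": {
  "motion": [-0.2,-1.5,0,0,-0.4,-3,0,0,-0.4,-3,0,0]
}}

```text
clock: 47.68
eef_pos: [0.5548, -0.0602, -0.0083]
tool_rot: [-1.865, 2.511, -0.041]
force: [-0.5, -2.5, -2.5]
gripper_width: 0.342
```

Call:
{"method": "apply_moves", "body": {
  "motion": [0,0,0.5,0,0,0,0.5,0,0,0,0.5,0,0,0,0.5,0],
  "fingers": 38
}}

```text
clock: 48.18
eef_pos: [0.555, -0.0601, -0.0087]
tool_rot: [-1.865, 2.511, -0.041]
force: [-0.1, -0.2, 0.5]
gripper_width: 0.446
```

Call:
{"method": "apply_moves", "body": {
  "motion": [0,5,0,0,0,18,0,0,0,38,0,0,0,56,0,0,0,60,0,0,0,60,0,0]
}}

```text
clock: 48.92
eef_pos: [0.4976, -0.0428, -0.0103]
tool_rot: [-1.865, 2.511, -0.042]
force: [0.1, 0.6, -0.7]
gripper_width: 0.444
```

Call:
{"method": "apply_moves", "body": {
  "motion": [0,0,0,0,0,0,0,0,0,0,0,0,0,0,0,0,0,0,0,0],
  "fingers": 0
}}

```text
clock: 49.55
eef_pos: [0.4976, -0.0428, -0.0103]
tool_rot: [-1.865, 2.511, -0.042]
force: [0.1, 0.4, 0.4]
gripper_width: -0.003
```

```bash
python3 - <<'E'
from h import *
st=read_state();print(toloc(*st['eef_pos'][:2]));go()
t=shot('top','top11.png');s=shot('scene','scene11.png')
a=cv2.resize(s['image'][220:330,290:400],None,fx=3.6,fy=3.6);b=cv2.resize(t['image'][170:290,290:410],None,fx=3.3,fy=3.3)
w=np.zeros((max(len(a),len(b)),a.shape[1]+b.shape[1],3),np.uint8);w[:len(a),:a.shape[1]]=a;w[:len(b),a.shape[1]:]=b
cv2.imwrite('pics/c12.png',w[:,:800,::-1])
E
```

```text
[-0.11746934 -0.0887103 ]
t 49.55 pos [ 0.4976 -0.0428 -0.0103] ang -1.864 F [0.1 0.4 0.4] w -0.003 q [-0.32  0.3   1.95 -0.01  0.86  1.55]
```

View pics/c12.png

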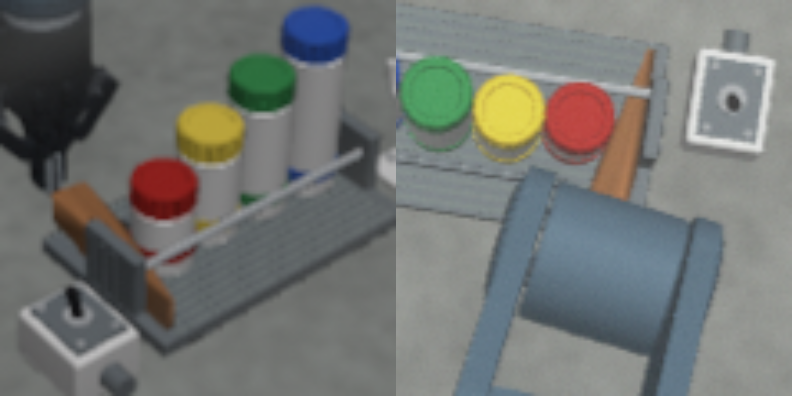

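Call:
{"method": "apply_moves", "body": {
  "motion": [0,-5,0,0,0,-10,0,0,0,-15,0,0,0,-18,0,0,0,-18,0,0]
}}

```text
clock: 50.28
eef_pos: [0.5151, -0.0481, -0.0098]
tool_rot: [-1.865, 2.511, -0.042]
force: [0.4, -0.5, 0.5]
gripper_width: -0.003
```

Call:
{"method": "apply_moves", "body": {
  "motion": [0,-1,0,0,0,-2,0,0,0,-3,0,0,0,-3,0,0]
}}

```text
clock: 50.78
eef_pos: [0.518, -0.049, -0.0097]
tool_rot: [-1.865, 2.511, -0.042]
force: [0.2, -0.5, 0.1]
gripper_width: 0.002
```

Call:
{"method": "apply_moves", "body": {
  "motion": [0,-1,0,0,0,-2,0,0,0,-3,0,0,0,-3,0,0]
}}

```text
clock: 51.28
eef_pos: [0.5209, -0.0498, -0.0096]
tool_rot: [-1.865, 2.511, -0.042]
force: [-1.2, 0.1, 0.5]
gripper_width: 0.001
```

Call:
{"method": "apply_moves", "body": {
  "motion": [0,-1,0,0,0,-2,0,0,0,-2,0,0]
}}

```text
clock: 51.65
eef_pos: [0.5228, -0.0505, -0.0096]
tool_rot: [-1.865, 2.511, -0.042]
force: [-2.2, 0.6, -0.2]
gripper_width: -0.001
```

Contact at about 2 N. I'll keep pushing in small steps towards roughly 12 to 15 N.

Call:
{"method": "apply_moves", "body": {
  "motion": [0,-1,0,0,0,-2,0,0,0,-2,0,0]
}}

```text
clock: 52.02
eef_pos: [0.5235, -0.0508, -0.0098]
tool_rot: [-1.866, 2.512, -0.039]
force: [-6.2, 0.7, 4.6]
gripper_width: -0.001
```

Call:
{"method": "apply_moves", "body": {
  "motion": [0,-1,0,0,0,-2,0,0,0,-2,0,0]
}}

```text
clock: 52.4
eef_pos: [0.5236, -0.0508, -0.0102]
tool_rot: [-1.868, 2.514, -0.034]
force: [-7.3, 0.6, 4.6]
gripper_width: -0.002
```

Call:
{"method": "apply_moves", "body": {
  "motion": [0,4,0,0,0,6,-4,0,0,6,-8,0,0,6,-8,0,0,3,-8,0,0,0,-8,0,0,0,-8,0]
}}

```text
clock: 53.28
eef_pos: [0.5235, -0.0507, -0.0023]
tool_rot: [-1.868, 2.514, -0.034]
force: [-1.2, 0.3, -0.2]
gripper_width: -0.003
```

Call:
{"method": "apply_moves", "body": {
  "motion": [0,-1,0,0,0,-2,0,0,0,-2,0,0]
}}

```text
clock: 53.65
eef_pos: [0.5235, -0.0507, -0.0029]
tool_rot: [-1.87, 2.516, -0.029]
force: [-6.5, 1.3, 4.4]
gripper_width: 0.0
```

Call:
{"method": "apply_moves", "body": {
  "motion": [0,-1,0,0,0,-2,0,0,0,-2,0,0]
}}

```text
clock: 54.02
eef_pos: [0.5234, -0.0505, -0.0034]
tool_rot: [-1.872, 2.518, -0.023]
force: [-8.1, 1.8, 6.0]
gripper_width: -0.002
```

Call:
{"method": "apply_moves", "body": {
  "motion": [0,-2,0,0,0,-4,0,0,0,-4,0,0]
}}

```text
clock: 54.4
eef_pos: [0.5247, -0.0507, -0.0041]
tool_rot: [-1.874, 2.52, -0.016]
force: [-8.9, 2.8, 5.7]
gripper_width: -0.001
```

Call:
{"method": "apply_moves", "body": {
  "motion": [0,-3,0,0,0,-6,0,0,0,-6,0,0]
}}

```text
clock: 54.78
eef_pos: [0.5285, -0.0515, -0.005]
tool_rot: [1.874, -2.52, 0.01]
force: [-5.3, 2.7, 0.8]
gripper_width: -0.004
```

Call:
{"method": "apply_moves", "body": {
  "motion": [0,-3,0,0,0,-6,0,0,0,-6,0,0]
}}

```text
clock: 55.15
eef_pos: [0.531, -0.0518, -0.006]
tool_rot: [1.872, -2.516, 0.001]
force: [-11.7, 3.9, 6.6]
gripper_width: -0.002
```

```bash
python3 - <<'E'
from h import *
st=read_state();print(toloc(*st['eef_pos'][:2]));go()
t=shot('top','top12.png');s=shot('scene','scene12.png')
for n in ('top11.png','top12.png'):
    t=load(n);hsv=cv2.cvtColor(t['image'],cv2.COLOR_RGB2HSV).astype(int)
    m=((hsv[...,0]>5)&(hsv[...,0]<20)&(hsv[...,1]>90)); m[:,:345]=0;m[:,378:]=0;m[:180]=0;m[235:]=0
    P=np.array([toloc(*ray(t,*a,.048)[:2]) for a in np.argwhere(m)[:,::-1]])
    print(n,len(P),P[:,0].max().round(4),[(a,P[abs(P[:,0]-a)<.003][:,1].min().round(4),P[abs(P[:,0]-a)<.003][:,1].max().round(4)) for a in (-.04,-.03,-.02,0.01,.05) if (abs(P[:,0]-a)<.003).any()])
    for c,f,h,u in (('red',lambda h:(h<8)|(h>172),.1,345),('yellow',lambda h:(h>20)&(h<35),.125,324),('green',lambda h:(h>50)&(h<90),.15,302),('blue',lambda h:(h>100)&(h<130),.175,280)):
        m=f(hsv[...,0])&(hsv[...,1]>120); m[:,:u-14]=0;m[:,u+14:]=0;m[:180]=0;m[218:]=0
        q=np.argwhere(m)[:,::-1].mean(0); print(c,toloc(*ray(t,*q,h-.003)[:2]).round(4),m.sum())
a=cv2.resize(s['image'][220:330,290:400],None,fx=3.6,fy=3.6);t=load('top12.png');b=cv2.resize(t['image'][170:290,290:410],None,fx=3.3,fy=3.3)
w=np.zeros((max(len(a),len(b)),a.shape[1]+b.shape[1],3),np.uint8);w[:len(a),:a.shape[1]]=a;w[:len(b),a.shape[1]:]=b
cv2.imwrite('pics/c13.png',w[:,:800,::-1])
E
```

```text
[-0.08306729 -0.09200969]
t 55.15 pos [ 0.531  -0.0518 -0.006 ] ang -1.862 F [-11.7   3.9   6.6] w -0.002 q [-0.32  0.37  1.84 -0.01  0.94  1.55]
top11.png 303 0.0654 [(-0.04, np.float64(-0.1108), np.float64(-0.0851)), (-0.03, np.float64(-0.1118), np.float64(-0.0861)), (-0.02, np.float64(-0.1128), np.float64(-0.0878)), (0.01, np.float64(-0.1134), np.float64(-0.0933)), (0.05, np.float64(-0.1128), np.float64(-0.105))]
red [ 0.0013 -0.065 ] 356
yellow [-0.006  -0.0131] 380
green [-0.005   0.0389] 314
blue [-0.0026  0.0907] 396
top12.png 111 0.0808 [(0.05, np.float64(-0.1128), np.float64(-0.1022))]
red [ 0.0187 -0.0662] 96
yellow [-0.0115 -0.01  ] 332
green [-0.0095  0.0391] 319
blue [-0.0025  0.0907] 394
```

Call:
{"method": "apply_moves", "body": {
  "motion": [0,8,0,0,0,30,0,0,0,50,-20,0,0,80,-60,0,0,120,-100,0,40,150,-120,0,90,150,-120,0,140,150,-120,0,140,150,-120,0]
}}

```text
clock: 56.38
eef_pos: [0.3475, -0.1457, 0.1159]
tool_rot: [1.865, -2.522, 0.007]
force: [-0.1, 0.3, 0.1]
gripper_width: 0.001
```

```bash
cat > chk.py <<'E'
from h import *
import sys
n=sys.argv[1]; st=read_state();print(st['clock'],st['eef_pos'],st['force'])
t=shot('top',n+'t.png');s=shot('scene',n+'s.png')
hsv=cv2.cvtColor(t['image'],cv2.COLOR_RGB2HSV).astype(int)
m=((hsv[...,0]>5)&(hsv[...,0]<20)&(hsv[...,1]>90)); m[:,:345]=0;m[:,378:]=0;m[:180]=0;m[250:]=0
P=np.array([toloc(*ray(t,*a,.048)[:2]) for a in np.argwhere(m)[:,::-1]])
print(len(P),P[:,0].min().round(4),P[:,0].max().round(4),[(a,P[abs(P[:,0]-a)<.003][:,1].min().round(4),P[abs(P[:,0]-a)<.003][:,1].max().round(4)) for a in (-.07,-.05,-.03,-.02,0.01,.05) if (abs(P[:,0]-a)<.003).any()])
for c,f,h,u in (('red',lambda h:(h<8)|(h>172),.1,345),('yellow',lambda h:(h>20)&(h<35),.125,324),('green',lambda h:(h>50)&(h<90),.15,302),('blue',lambda h:(h>100)&(h<130),.175,280)):
    m=f(hsv[...,0])&(hsv[...,1]>120); m[:,:u-14]=0;m[:,u+14:]=0;m[:180]=0;m[218:]=0
    q=np.argwhere(m)[:,::-1].mean(0); print(c,toloc(*ray(t,*q,h-.003)[:2]).round(4),m.sum())
a=cv2.resize(s['image'][220:330,290:400],None,fx=3.6,fy=3.6);b=cv2.resize(t['image'][170:290,290:410],None,fx=3.3,fy=3.3)
w=np.zeros((max(len(a),len(b)),a.shape[1]+b.shape[1],3),np.uint8);w[:len(a),:a.shape[1]]=a;w[:len(b),a.shape[1]:]=b
cv2.imwrite('pics/'+n+'.png',w[:,:800,::-1])
E
python3 chk.py d1
```

```text
56.375 [ 0.34754819 -0.14567063  0.11590602] [-0.14910806  0.30434107  0.13204204]
491 -0.0733 0.0808 [(-0.07, np.float64(-0.1074), np.float64(-0.0797)), (-0.05, np.float64(-0.1098), np.float64(-0.0817)), (-0.03, np.float64(-0.1114), np.float64(-0.084)), (-0.02, np.float64(-0.1124), np.float64(-0.0854)), (0.01, np.float64(-0.1134), np.float64(-0.0908)), (0.05, np.float64(-0.1128), np.float64(-0.1022))]
red [ 0.0033 -0.0626] 352
yellow [-0.0121 -0.0126] 373
green [-0.0092  0.0394] 299
blue [-0.0027  0.0906] 396
```

View pics/d1.png

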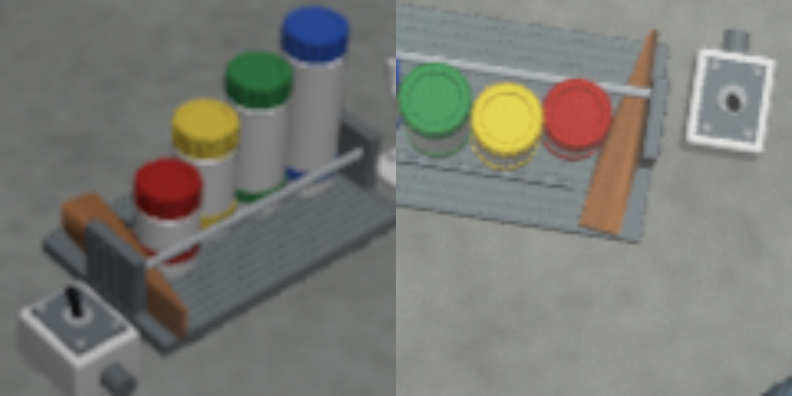

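```bash
python3 - <<'E'
from h import *
A=SA-.115-np.pi/2
q=loc(-.0617,-.0941);go((*q,.116,A),(*q,.05,A),(*q,-.008,A))
E
```

```text
t 56.48 pos [ 0.3477 -0.1426  0.1152] ang -1.864 F [ 0.5  1.  -0.8] w 0.002 q [-0.7  -0.2   2.16 -0.01  1.18  1.16]
[-140.6 -170.6   -1.7] -0.6
[-140.9 -170.7   64.3] -0.6
[-141.2 -170.8  122.3] -0.6
```

Call:
{"method": "apply_moves", "body": {
  "motion": [-35,-40,0,0,-75,-90,0,0,-115,-140,0,0,-141,-171,0,0,-141,-171,0,0,-141,-171,40,0,-141,-171,75,0,-141,-171,95,0,-141,-171,105,0,-141,-171,105,0],
  "fingers": 48,
  "grip_force": 40
}}

```text
clock: 57.72
eef_pos: [0.5511, -0.0569, 0.0089]
tool_rot: [1.87, -2.518, 0.0]
force: [-0.1, 0.4, 0.5]
gripper_width: 0.559
```

```bash
python3 - <<'E'
from h import *
A=SA-.115-np.pi/2
q=loc(-.0617,-.0941);go((*q,-.008,A))
E
```

```text
t 57.73 pos [ 0.5511 -0.0569  0.0089] ang -1.864 F [-0.1  0.4  0.5] w 0.559 q [-0.31  0.38  1.78 -0.01  0.98  1.55]
[ 0.2 -0.8 16.9] -0.6
```

Call:
{"method": "apply_moves", "body": {
  "motion": [0,-0.5,8,0,0,-0.5,15,0,0,-0.5,16.5,0,0,-0.5,16.5,0]
}}

```text
clock: 58.22
eef_pos: [0.5515, -0.0572, -0.0076]
tool_rot: [1.87, -2.517, 0.0]
force: [0.5, 0.3, -0.2]
gripper_width: 0.558
```

Call:
{"method": "apply_moves", "body": {
  "motion": [0,0,0,0,0,0,0,0,0,0,0,0,0,0,0,0,0,0,0,0],
  "fingers": 15
}}

```text
clock: 58.85
eef_pos: [0.5515, -0.058, -0.0072]
tool_rot: [1.87, -2.517, 0.002]
force: [-2.1, -4.0, 3.2]
gripper_width: 0.34
```

Call:
{"method": "apply_moves", "body": {
  "motion": [0.2,3,0,0,0.6,6,0,0,1,9,0,0,1.4,13,0,0,1.7,16,0,0,1.7,16,0,0]
}}

```text
clock: 59.6
eef_pos: [0.5352, -0.0547, -0.0072]
tool_rot: [1.869, -2.517, 0.001]
force: [-2.2, 0.3, 1.4]
gripper_width: 0.343
```

Call:
{"method": "apply_moves", "body": {
  "motion": [0,0,0,0,0,0,0,0,0,0,0,0],
  "fingers": 48
}}

```text
clock: 59.98
eef_pos: [0.5352, -0.0547, -0.0072]
tool_rot: [1.869, -2.517, 0.001]
force: [-0.4, -0.9, 0.8]
gripper_width: 0.556
```

Call:
{"method": "apply_moves", "body": {
  "motion": [0,10,0,0,0,40,0,0,0,80,-40,-8,0,120,-90,-18,30,150,-140,-28,70,150,-190,-38,110,150,-220,-48,140,150,-230,-58,140,150,-230,-68,140,150,-230,-78,140,150,-230,-88,140,150,-230,-97]
}}

```text
clock: 61.48
eef_pos: [0.3518, -0.144, 0.2237]
tool_rot: [3.126, -0.259, -0.008]
force: [-0.4, 0.1, 0.1]
gripper_width: 0.564
```

```bash
python3 chk.py d2; python3 -c "
from h import *
go((*loc(-.012,-.0135),.2,SA),(*loc(-.012,-.0135),.0605,SA))"
```

```text
61.475 [ 0.35175775 -0.14400979  0.22368231] [-0.43573671  0.13864423  0.09188923]
492 -0.0892 0.0654 [(-0.07, np.float64(-0.1078), np.float64(-0.0797)), (-0.05, np.float64(-0.1098), np.float64(-0.0842)), (-0.03, np.float64(-0.1118), np.float64(-0.0865)), (-0.02, np.float64(-0.1128), np.float64(-0.0878)), (0.01, np.float64(-0.113), np.float64(-0.0957)), (0.05, np.float64(-0.1128), np.float64(-0.105))]
red [ 0.0026 -0.063 ] 344
yellow [-0.0114 -0.0127] 381
green [-0.0096  0.0396] 297
blue [-0.0026  0.0907] 395
t 61.58 pos [ 0.3518 -0.144   0.2237] ang -0.17 F [0.3 0.9 0.4] w 0.562 q [-0.7  -0.32  2.02 -0.01  1.44 -0.53]
[ 232.1 -199.9   21.7] -0.1
[ 232.7 -200.6  161.2] -0.1
```

```bash
python3 -c "
from h import *
go((*loc(-.0086,.0388),.22,SA),(*loc(-.0086,.0388),.0875,SA))"
```

```text
t 61.58 pos [ 0.3518 -0.144   0.2237] ang -0.17 F [0.3 0.9 0.4] w 0.562 q [-0.7  -0.32  2.02 -0.01  1.44 -0.53]
[ 235.3 -252.1    1.4] -0.1
[ 235.9 -252.8  133.9] -0.1
```

Call:
{"method": "apply_moves", "body": {
  "motion": [35,-38,0,0,75,-80,0,0,115,-123,0,0,155,-166,0,0,195,-209,0,0,235,-252,0,0,235,-252,0,0,235.5,-252,35,0,235.5,-252.5,75,0,236,-252.5,110,0,236,-252.5,128,0,236,-252.5,132,0],
  "fingers": 85
}}

```text
clock: 63.08
eef_pos: [0.6254, 0.0641, 0.0887]
tool_rot: [3.126, -0.268, -0.011]
force: [0.4, -0.2, 0.4]
gripper_width: 0.999
```

```bash
python3 -c "
from h import *
st=read_state();print(toloc(*st['eef_pos'][:2]))
go((*loc(-.0086,.0388),.0875,SA))"
```

```text
[-0.00937791  0.03808766]
t 63.08 pos [0.6254 0.0641 0.0887] ang -0.171 F [ 0.4 -0.2  0.4] w 0.999 q [-0.08  0.41  1.54 -0.    1.19  0.09]
[ 0.8 -0.7  1.2] -0.2
```

Call:
{"method": "apply_moves", "body": {
  "motion": [0.5,-0.5,0.5,0,0.5,-0.5,0.5,0,0.5,-0.5,0.5,0,0.5,-0.5,0.5,0,0.5,-0.5,0.5,0],
  "fingers": 40,
  "grip_force": 30
}}

```text
clock: 63.7
eef_pos: [0.627, 0.0644, 0.09]
tool_rot: [3.125, -0.268, -0.007]
force: [-3.0, 0.4, 5.8]
gripper_width: 0.596
```

Call:
{"method": "apply_moves", "body": {
  "motion": [2,0,0,0,4,0,0,0,6,0,0,0,8,0,0,0,10,0,0,0,10,0,0,0]
}}

```text
clock: 64.45
eef_pos: [0.6372, 0.0626, 0.09]
tool_rot: [3.125, -0.268, -0.006]
force: [-1.8, -1.6, 1.9]
gripper_width: 0.598
```

Call:
{"method": "apply_moves", "body": {
  "motion": [0,0,0,0,0,0,0,0,0,0,0,0,0,0,-20,0,0,0,-60,0,0,0,-90,0,0,0,-90,0],
  "fingers": 85
}}

```text
clock: 65.32
eef_pos: [0.6402, 0.0629, 0.1852]
tool_rot: [3.125, -0.268, 0.007]
force: [-0.4, -0.1, 0.2]
gripper_width: 0.997
```

```bash
python3 -c "
from h import *
st=read_state();print(toloc(*st['eef_pos'][:2]))
go((*loc(-.0105,-.0133),.15,SA),(*loc(-.0105,-.0133),.0625,SA))"
```

```text
[0.00542947 0.03934794]
t 65.33 pos [0.6402 0.0629 0.1852] ang -0.171 F [-0.4 -0.1  0.2] w 0.997 q [-0.08  0.34  1.44 -0.    1.36  0.09]
[-15.9  52.5  35.4] -0.2
[-16.3  52.2 122.9] -0.2
```

Call:
{"method": "apply_moves", "body": {
  "motion": [-8,26,0,0,-16,52,0,0,-16,52,30,0,-16,52,70,0,-16,52,105,0,-16,52,119,0,-16,52,122,0,-16,52,122,0]
}}

```text
clock: 66.32
eef_pos: [0.6171, 0.0136, 0.0646]
tool_rot: [3.125, -0.268, 0.01]
force: [0.1, -0.2, 0.0]
gripper_width: 0.991
```

Call:
{"method": "apply_moves", "body": {
  "motion": [0,0,0,0,0,0,0,0,0,0,0,0,0,0,0,0,0,0,0,0],
  "fingers": 40
}}

```text
clock: 66.95
eef_pos: [0.6178, 0.0135, 0.0662]
tool_rot: [3.125, -0.268, 0.013]
force: [-1.1, 0.1, 5.0]
gripper_width: 0.598
```

```bash
python3 -c "
from h import *
st=read_state();print(toloc(*st['eef_pos'][:2]))
go((*loc(.0015,-.0138),.0625,SA))"
```

```text
[-0.00839067 -0.01304414]
t 66.95 pos [0.6178 0.0135 0.0662] ang -0.171 F [-1.1  0.1  5. ] w 0.598 q [-0.17  0.41  1.6  -0.    1.13  0.01]
[9.9 0.7 3.8] -0.2
```

Call:
{"method": "apply_moves", "body": {
  "motion": [2,0.5,0,0,4,0.5,0,0,6,0.7,0,0,8,0.7,0,0,10.5,0.7,0,0,10.5,0.7,0,0]
}}

```text
clock: 67.7
eef_pos: [0.6286, 0.0109, 0.0662]
tool_rot: [3.125, -0.268, 0.014]
force: [-0.3, 0.6, 1.2]
gripper_width: 0.597
```

Call:
{"method": "apply_moves", "body": {
  "motion": [0,0,0,0,0,0,0,0,0,0,0,0,0,0,-20,0,0,0,-60,0,0,0,-110,0,-50,20,-150,0,-100,60,-150,0,-150,100,-150,0,-200,140,-150,0,-240,170,-150,0,-240,170,-150,0],
  "fingers": 85
}}

```text
clock: 69.2
eef_pos: [0.36, -0.1164, 0.2162]
tool_rot: [3.122, -0.276, 0.018]
force: [0.8, 0.9, 0.8]
gripper_width: 0.996
```

```bash
python3 chk.py d3
```

```text
69.2 [ 0.35998925 -0.11643668  0.21616459] [0.81779593 0.87821676 0.7587085 ]
500 -0.0892 0.0654 [(-0.07, np.float64(-0.1078), np.float64(-0.0797)), (-0.05, np.float64(-0.1098), np.float64(-0.0842)), (-0.03, np.float64(-0.1118), np.float64(-0.0865)), (-0.02, np.float64(-0.1128), np.float64(-0.0878)), (0.01, np.float64(-0.113), np.float64(-0.0954)), (0.05, np.float64(-0.1128), np.float64(-0.105))]
red [ 0.0032 -0.0656] 353
yellow [-0.0001 -0.0132] 374
green [0.0018 0.0387] 300
blue [0.0023 0.0905] 381
```

```bash
python3 -c "
from h import *
A=SA-np.pi/2
go((.40,-.03,.15,A),(*loc(-.125,-.094),.05,A),(*loc(-.125,-.094),-.005,A))"
```

```text
t 69.3 pos [ 0.3624 -0.1155  0.2163] ang -0.173 F [-0.  -1.2 -0.5] w 0.994 q [-0.62 -0.33  2.04  0.    1.41 -0.45]
[ 21.5 -91.1  66. ] 89.7
[111.1 -90.5 167.2] 89.7
[110.4 -90.8 222.2] 89.7
```

Call:
{"method": "apply_moves", "body": {
  "motion": [5,-20,10,9,10,-45,25,19,16,-70,40,29,21,-91,60,39,45,-91,70,49,70,-91,90,59,95,-91,110,69,111,-91,130,79,111,-91,165,89.7,111,-91,195,89.7,110.5,-91,218,89.7,110.5,-91,222,89.7],
  "fingers": 0,
  "grip_force": 40
}}

```text
clock: 70.8
eef_pos: [0.489, -0.045, -0.0064]
tool_rot: [-2.028, 2.396, -0.016]
force: [0.7, 0.3, 0.1]
gripper_width: 0.001
```

```bash
python3 -c "
from h import *
st=read_state();print(toloc(*st['eef_pos'][:2]))
go(*[(*loc(x,-.094),-.005,None) for x in (-.105,-.1,-.09)])"
```

```text
[-0.12557232 -0.09235707]
t 70.8 pos [ 0.489  -0.045  -0.0064] ang -1.737 F [0.7 0.3 0.1] w 0.001 q [-0.33  0.28  1.96 -0.    0.89  1.41]
[  1.7 -20.6  -1.2] 0
[  1.7 -25.6  -1.2] 0
[  1.7 -35.6  -1.1] 0
```

Call:
{"method": "apply_moves", "body": {
  "motion": [1.5,-8,-1,0,1.5,-16,-1,0,1.5,-22,-1,0,1.5,-25,-1,0,1.5,-27,-1,0,1.5,-27,-1,0]
}}

```text
clock: 71.55
eef_pos: [0.5154, -0.051, -0.0051]
tool_rot: [-2.028, 2.396, -0.016]
force: [0.3, 0.0, -0.6]
gripper_width: 0.001
```

Call:
{"method": "apply_moves", "body": {
  "motion": [0,-2,0,0,0,-4,0,0,0,-4,0,0]
}}

```text
clock: 71.92
eef_pos: [0.5181, -0.0514, -0.0055]
tool_rot: [-2.029, 2.397, -0.013]
force: [-5.4, -1.0, 1.7]
gripper_width: -0.001
```

Call:
{"method": "apply_moves", "body": {
  "motion": [0,-2,0,0,0,-4,0,0,0,-4,0,0]
}}

```text
clock: 72.3
eef_pos: [0.5202, -0.0518, -0.006]
tool_rot: [2.029, -2.396, 0.008]
force: [-7.3, -1.2, 4.0]
gripper_width: 0.001
```

Call:
{"method": "apply_moves", "body": {
  "motion": [0,-2.5,0,0,0,-5,0,0,0,-5,0,0]
}}

```text
clock: 72.68
eef_pos: [0.5235, -0.0522, -0.0067]
tool_rot: [2.028, -2.395, 0.004]
force: [-4.7, -0.6, 0.8]
gripper_width: -0.001
```

```bash
python3 chk.py d4
```

```text
72.675 [ 0.52353309 -0.05221659 -0.00674538] [-4.71763466 -0.56886521  0.8194923 ]
125 0.0032 0.0754 [(0.01, np.float64(-0.1134), np.float64(-0.0929)), (0.05, np.float64(-0.1128), np.float64(-0.1047))]
red [ 0.0134 -0.0662] 179
yellow [-0.0062 -0.0119] 366
green [-0.003   0.0394] 311
blue [0.0022 0.0906] 383
```

Yellow is bowing forward again under the push. The front lip (back face x -38 mm) stops that at can x = -12 mm, which is inside the limits and is where the first 12 N push locked solid. I'll drive on to that firm stop.

Call:
{"method": "apply_moves", "body": {
  "motion": [0,-2.5,0,0,0,-5,0,0,0,-5,0,0]
}}

```text
clock: 73.15
eef_pos: [0.5275, -0.0527, -0.0072]
tool_rot: [2.027, -2.394, 0.001]
force: [-4.5, 1.0, 1.3]
gripper_width: 0.001
```

Call:
{"method": "apply_moves", "body": {
  "motion": [0,-2.5,0,0,0,-5,0,0,0,-5,0,0]
}}

```text
clock: 73.53
eef_pos: [0.5319, -0.0534, -0.0075]
tool_rot: [2.027, -2.393, -0.0]
force: [-3.9, 0.7, 0.5]
gripper_width: 0.003
```

```bash
python3 chk.py d5
```

```text
73.525 [ 0.53193739 -0.05341921 -0.00747681] [-3.87985493  0.71424814  0.48111825]
108 0.0157 0.0808 [(0.05, np.float64(-0.1128), np.float64(-0.1022))]
red [ 0.0197 -0.0661] 82
yellow [-0.0114 -0.0101] 346
green [-0.0072  0.0397] 321
blue [0.0023 0.0906] 382
```

View pics/d5.png

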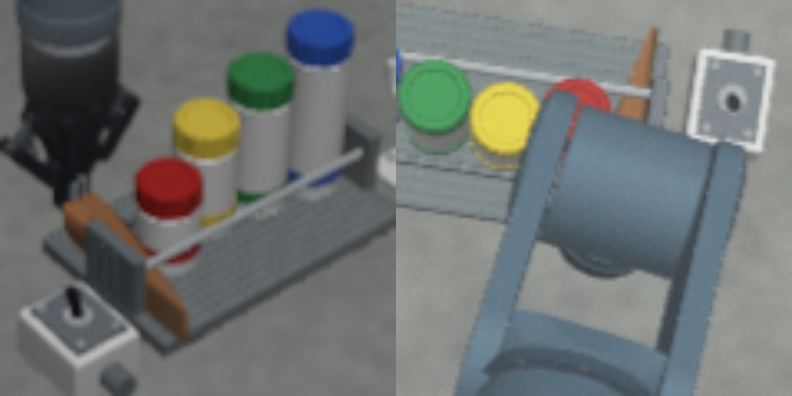

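Call:
{"method": "apply_moves", "body": {
  "motion": [0,-2,0,0,0,-4,0,0,0,-4,0,0]
}}

```text
clock: 74.0
eef_pos: [0.5327, -0.0534, -0.0081]
tool_rot: [2.025, -2.39, -0.008]
force: [-13.4, 1.0, 9.3]
gripper_width: 0.001
```

Firm stop at 13 N. Now retract clear and check.

Call:
{"method": "apply_moves", "body": {
  "motion": [0,8,0,0,0,30,0,0,0,50,-20,0,0,80,-60,0,0,120,-100,0,40,150,-120,0,90,150,-120,0,140,150,-120,0,140,150,-120,0]
}}

```text
clock: 75.12
eef_pos: [0.3638, -0.1702, 0.1151]
tool_rot: [2.019, -2.395, -0.001]
force: [0.0, -0.2, -0.3]
gripper_width: -0.005
```

```bash
python3 chk.py d6; python3 - <<'E'
from h import *
# objects not to be moved: image difference top0 vs now in their regions
a,b=load('top0.png')['image'].astype(int),load('d6t.png')['image'].astype(int)
for n,(r0,r1,c0,c1) in dict(spray=(195,250,435,500),brush=(270,345,480,522),box=(275,370,90,162)).items(): print(n,(abs(a-b)[r0:r1,c0:c1].max(2)>40).mean().round(4))
E
```

```text
75.125 [ 0.36376221 -0.17024096  0.11513334] [ 0.02151109 -0.19197842 -0.25332282]
489 -0.0705 0.0808 [(-0.07, np.float64(-0.1071), np.float64(-0.0846)), (-0.05, np.float64(-0.1094), np.float64(-0.0817)), (-0.03, np.float64(-0.1114), np.float64(-0.084)), (-0.02, np.float64(-0.1124), np.float64(-0.085)), (0.01, np.float64(-0.1134), np.float64(-0.0904)), (0.05, np.float64(-0.1128), np.float64(-0.1022))]
red [ 0.0035 -0.0621] 349
yellow [-0.0119 -0.0119] 376
green [-0.0074  0.04  ] 298
blue [0.0023 0.0906] 382
spray 0.0
brush 0.0
box 0.0
```

```bash
python3 -c "
from h import *
print(close_job(), read_state()['clock'])"
```

```text
the job is handed in; nothing more can be done
the job is handed in; nothing more can be done
```

I handed the job in at about 75 s of the 138 s limit. The four canisters stand on the shelf in height order, tallest at the hook end, and the wedge is driven flat into the switch-end gap. No verdict was reported.

I drove the wedge twice. The first push locked at about 12 N but squeezed the middle cans forward. I backed the wedge out about 16 mm, moved green and yellow back near the rail, and pushed again to about 13 N. Yellow and green still bowed forward until yellow met the front lip.

**Last checks, from the top camera with the arm clear:**

| Item | y in shelf frame (mm) | x in shelf frame (mm) | Result |
|---|---|---|---|
| Blue | +90.6 | +2 | in limits |
| Green | +40.0 | -7 | in limits |
| Yellow | -11.9 | -12 | in limits |
| Red | -62.1 | +3 | in limits, but only about 2 mm from the -60 mm limit in y |
| Wedge middle | about -102 | about +5 | in limits, about 0.11 rad off the shelf axis |

- **Row:** it is closed up but not straight front to back. It zigzags by about 15 mm, and only red and blue are close to the rail.
- **Other objects:** spray bottle, scrub brush and peg box show no change from the first picture.
- **Not checked:** I could not measure the force left between the wedge and the red canister. After the first push the wedge and cans stayed put when I let go; after the second I took only one picture before handing in.
- **Disagreement:** finger tips appeared about 33 mm higher in the pictures than the reported tool position. I set the grasp heights to allow for this, and every grasp held.

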